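Fit up three stub posts on their base plates

ROBOT

A 6-joint arm with a two-finger parallel gripper is mounted at the origin on the work surface. World frame = base frame: x ahead of the robot, y to its left, z up, the work surface at z = 0. Lengths are in m, angles in rad, forces in N, time in s.
With the tool pointing down it reaches from about 0.4 to 0.825 m from the base axis. Payload 7 kg.
Tool frame: the origin (TCP) lies midway between the tips of the shut fingers; the grasp point (between the pads) lies 19 mm behind it; z points along the fingers, y is the line along which they close (so a half turn about z gives the same grasp; the last joint's range is limited). The gripper opens to 88 mm and grips with 3 to 60 N. Pads are 19 mm wide; open, the fingers measure 130 mm over their backs; the gripper's body (78 mm by 193 mm) begins 47 mm behind the grasp point.
Start: joints at [-0.813, 0.359, 0.012, 0, -1.224, -0.288], TCP at [0.306, -0.602, 0.227] pointing down, gripper open.
Joint ranges: [-3.07, 3.07], [-1.43, 2.12], [-1.02, 1.25], [-3.03, 1.67], [-3.05, -0], [-3.03, 3.03]. Speed limits (rad/s): [2.39, 2.39, 3.01, 3.14, 3.14, 3.14].

INTERFACE

Orientations are given as [roll, pitch, yaw] about the fixed x, y, z axes, in that order (R = Rz(yaw) Ry(pitch) Rx(roll)).
In Python, from station import get_state, grab_frame, calibration, job_done, boxes_of, regions_of, spot_point gives the robot as it stands. The module is installed in compiled form; this text tells all that it offers.
- The arm moves only by the tool arm_command, never from a script. Its argument "commands" is a list of rows, each an object of numbers: "tx", "ty", "tz": the shift along the tool's x, y, z each as a share of 25 cm, from -1 to 1; "twist": the turn about the tool's z as a share of 180 degrees, from -1 to 1. A call has exactly 8 rows; each row is the pose to reach, as a shift and turn from the pose commanded when the call began, along the tool's axes at that moment, turning the shorter way round; what a row does not reach only later rows make up. A row lasts 1/12 s, in which the tool goes at most 41.7 mm and 7.16 degrees, less where a joint would pass 70% of its speed; a pose out of reach is approached as far as the arm can. A call with a number of a shift or a turn outside -1 to 1 is refused whole. A call with a gripper value outside its range is refused whole. "claw" is the opening, from 0 (shut) to 1 (fully open), set as the call begins (left out, the last holds). The fingers move at their own pace and stop on an object; "grip_force" is the grip in N (left out, the last holds). Time passes only in rows, so rows that repeat a pose let the fingers close, or fill a call up. It gives the time, the measured TCP pose, the force, the opening and the grip force at its end, in the units of the state.
- get_state(): the state, without advancing time (a new reading comes with each control period).
- grab_frame(name): name is "scene" or "top" or "wrist"; returns the picture (384x512x3 uint8, red, green, blue); there is no depth.
- calibration(name): a dict with "camera_matrix" (3x3 intrinsics, pixels), "k1" (the pictures are not rectified: a ray, as slopes to the right and down, at radius r is drawn at 1 + k1 r^2 times it, then the intrinsics apply), "extrinsics" (4x4, takes a point from camera to world coordinates). Camera axes: x right, y down, z forward; pixel columns grow to the right and rows downward; lengths in m; the calibration is good to about 2 mm. A picture is of the moment at which its call begins: read the wrist's pose just before it. calibration takes no time and is no camera call; for the wrist camera it gives the pose at the moment of the call.
- job_done(): hands the job in; it is judged then, once.
Trained networks look in the newest picture that a camera, given by its name, has taken for a name from the list of things; names that differ only in an ending like _2 or _b are one class to them, and where a whole thing is asked for, a point or a joint stands for the part that bears it (a point fixed in the world has none). Each returns a list of dicts, best first, with "score" (0 to 1); they miss things now and then, are a little off and sometimes report something else, mostly with a low value. They report only what shows in the picture. A call takes as long as a camera call. They do not tell look-alikes from the thing itself.
- boxes_of(query, camera): "rect" ([left, top, right, bottom] in pixels, round what is visible of it).
- regions_of(query, camera): "region" (384x512 bool, what is visible of it) and "rect" ([left, top, right, bottom] in pixels, round what is visible of it).
- spot_point(query, camera): "uv" ([column, row] in pixels: a listed point, or the origin of a listed thing).
The state is a dict: "t": time; "q": joint angles; "qd": joint speeds; "joint_efforts": joint torques, N m; "eef_pos": TCP position; "ee_rot": TCP orientation; "force": force on the tool from outside, world axes, zero at the start; "moment": the same for the moment, N m; "width": finger opening in m; "gripper_force": force on a finger pad.
Only numpy, scipy, OpenCV 4.12 (cv2) and the standard library are available. Lean on these libraries where they do the work, as an engineer would, in place of code of your own. Each camera call takes 0.05 s, during which the arm holds its last target. There are 200 camera calls.

TASK

Set up the three stub posts for tack welding: stand each of the three long tubes upright in the middle of the base plate of its own shape, the square and oblong ones lined up with the sides of their plates. Then close the round tube with the domed cap and the square tube with the pyramid cap, each seated flat and flush all round; the oblong tube stays open. Do not knock a tube or cap over, and leave the two short offcuts where they are.

Things in the scene. Friction and masses are not known exactly. Their poses are not given: they have to be found in the camera images.
- plate_round: Round steel base plate lying loose on the table (0.6 kg): disc 110 mm across, 8 mm thick, four dark bolt holes, white scribed centre lines. Origin at the centre of its underside, z up; top face 8 mm above it.
- plate_square: Square steel base plate lying loose on the table (0.62 kg): 100 x 100 mm, 8 mm thick, four bolt holes, scribed centre lines. Origin at the centre of its underside; x and y parallel to its sides, z up.
- plate_oblong: Oblong steel base plate lying loose on the table (0.65 kg): 80 mm along x, 130 mm along y, 8 mm thick, four bolt holes, scribed centre lines. Origin at the centre of its underside, z up.
- tube_round_mid (a point): Centre (40 mm above its lower end) of the round steel post tube: 48 mm outside diameter, 80 mm long, 3.2 mm wall, open at both ends, about 0.28 kg; loose, standing on end with its axis (z) vertical.
- tube_square_mid (a point): Centre (40 mm up) of the square steel post tube: 50 x 50 mm, 80 mm long, 3 mm wall, open ends, about 0.35 kg; loose, x and y across its flats, standing on end with its axis (z) vertical.
- tube_oblong_mid (a point): Centre (40 mm up) of the oblong (rectangular) steel post tube: 40 mm along x, 60 mm along y, 80 mm long, 3 mm wall, open ends, about 0.35 kg; loose, standing on end with its axis (z) vertical.
- cap_dome_mid (a point): Centre (half-way up, 19 mm above its flat underside) of the domed round weld cap: 48 mm diameter, upright side wall 24 mm high, dome above it to 38 mm in all, 0.16 kg; loose, flat side down, z up.
- cap_pyramid_mid (a point): Centre (half-way up, 18 mm above its flat underside) of the square weld cap with a low pyramid top: 50 x 50 mm, upright sides 22 mm high, point at 36 mm, 0.16 kg; loose, flat side down, x and y across its flats, z up.
- offcut_round_mid (a point): Centre of a waste offcut of the round tube: ring 48 mm in diameter, only 25 mm long, standing on end on the table. Not part of the job.
- offcut_square_mid (a point): Centre of a waste offcut of the square tube: 50 x 50 mm, only 28 mm long, standing on end on the table. Not part of the job.
There are look-alikes about, which are no part of the job. What is shaped like the plate_square but brown or yellow is not meant.

How it is judged:
At the end, for the whole second after the job is handed in: Tubes upright (0.1 rad) on the plates of their shape, within 12 mm of its centre; square and oblong tubes lined up with their plates within 0.2 rad; domed cap on round, pyramid cap on square tube, flat, within 8 mm of centred, pyramid within 0.2 rad; released, at rest (horizontal distance between tube_round_mid and plate_round below 0.012 m and z of tube_round_mid in the frame of plate_round between 0.044 and 0.052 m and angle between each of tube_round_mid, tube_square_mid, tube_oblong_mid, cap_dome_mid, cap_pyramid_mid's own z axis and vertical below 0.1 rad and height (world z) of each of plate_round, plate_square, plate_oblong below 0.006 m and horizontal distance between tube_square_mid and plate_square below 0.012 m and z of tube_square_mid in the frame of plate_square between 0.044 and 0.052 m and horizontal distance between tube_oblong_mid and plate_oblong below 0.012 m and z of tube_oblong_mid in the frame of plate_oblong between 0.044 and 0.052 m and (angle between the x axis of tube_square_mid and the x axis of plate_square, either way round below 0.2 rad or angle between the x axis of tube_square_mid and the x axis of plate_square, either way round above 1.3708 rad) and angle between the x axis of tube_oblong_mid and the x axis of plate_oblong, either way round below 0.2 rad and horizontal distance between cap_dome_mid and tube_round_mid below 0.008 m and z of cap_dome_mid in the frame of tube_round_mid between 0.055 and 0.063 m and horizontal distance between cap_pyramid_mid and tube_square_mid below 0.008 m and z of cap_pyramid_mid in the frame of tube_square_mid between 0.054 and 0.062 m and (angle between the x axis of cap_pyramid_mid and the x axis of tube_square_mid, either way round below 0.2 rad or angle between the x axis of cap_pyramid_mid and the x axis of tube_square_mid, either way round above 1.3708 rad) and linear speed of each of tube_round, tube_square, tube_oblong, cap_dome, cap_pyramid below 0.02 m/s); the robot touches nothing.
It fails at once if a short offcut is moved by more than 30 mm (distance of any of offcut_round_mid, offcut_square_mid from where it was at the start of the episode above 0.03 m).
It fails at once if a tube or cap is knocked over (leans by more than 60 degrees) (angle between any of tube_round_mid, tube_square_mid, tube_oblong_mid, cap_dome_mid, cap_pyramid_mid's own z axis and vertical above 1.05 rad).
It also fails if it takes over 112 s, if anything falls off the work surface, if the arm or the gripper's body presses on something with over 40 N, if the wrist force passes 120 N, or if a joint passes its speed limit or range.

## Working session

There is one attempt and no reset: what is moved stays moved. The work goes in short steps, Python scripts to look and compute and a tool call to move; the robot and the scene stay as the last step left them, time stands still between calls to the robot, and variables do not carry over. Pictures are saved under pics/ and viewed, at most 14 in all, crops included, and the job is handed in when it is done.

Besides the shell and the picture viewer there is one more tool, called after "Emit:" by a JSON object that holds its "api" and its "payload", one argument or row to a line. arm_command: Moves the arm, as the interface text tells. Shift numbers are shares of 25 cm and turn numbers shares of 180 degrees, none past 1 either way. Its arguments: {"type":"object","properties":{"commands":{"type":"array"},"claw":{"type":"number"},"grip_force":{"type":"number"}},"required":["commands"]}

```bash
mkdir -p pics
cat > h.py <<'E'
import numpy as np, cv2
from station import *
from scipy.spatial.transform import Rotation as R
def save(img,n): cv2.imwrite(f'pics/{n}.png',img[:,:,::-1])
def ray(uv,c):
    K=np.array(c['camera_matrix']);E=np.array(c['extrinsics'])
    d=np.array([(uv[0]-K[0,2])/K[0,0],(uv[1]-K[1,2])/K[1,1]]);s=d.copy()
    for _ in range(20): s=d/(1+c['k1']*(s@s))
    return E[:3,3],E[:3,:3]@np.array([s[0],s[1],1])
def at(uv,c,z):
    o,d=ray(uv,c); return (o+d*(z-o[2])/d[2])[:2]
def proj(p,c):
    K=np.array(c['camera_matrix']);E=np.array(c['extrinsics'])
    q=E[:3,:3].T@(np.array(p)-E[:3,3]);s=q[:2]/q[2];s=s*(1+c['k1']*(s@s))
    return np.array([K[0,0]*s[0]+K[0,2],K[1,1]*s[1]+K[1,2]])
E
python3 - <<'E'
from h import *
c=calibration('top')
for n in ['scene','top','wrist']:
    save(grab_frame(n),n)
    if n!='top': print(n,calibration(n))
print(c)
Z=dict(plate_round=0,plate_square=0,plate_oblong=0,tube_round_mid=.04,tube_square_mid=.04,tube_oblong_mid=.04,cap_dome_mid=.019,cap_pyramid_mid=.018,offcut_round_mid=.0125,offcut_square_mid=.014)
for k,z in Z.items():
    print(k,[(round(r['score'],2),np.round(r['uv']).tolist(),np.round(at(r['uv'],c,z),3).tolist()) for r in spot_point(k,'top')[:4]])
s=get_state();print(s['t'],s['eef_pos'],s['ee_rot'],s['width'],s['force'])
E
```

```text
scene {'camera_matrix': array([[497.06629953,   0.        , 258.13196475],
       [  0.        , 497.06629953, 187.16832997],
       [  0.        ,   0.        ,   1.        ]]), 'k1': -0.1864867943943387, 'extrinsics': array([[ 0.63009475,  0.58526059, -0.51034365,  1.05459735],
       [ 0.77646835, -0.4823219 ,  0.40553975, -0.55075116],
       [-0.00880349, -0.65179416, -0.75834482,  0.99474789],
       [ 0.        ,  0.        ,  0.        ,  1.        ]])}
wrist {'camera_matrix': array([[281.85262295,   0.        , 248.32977303],
       [  0.        , 281.85262295, 190.43335884],
       [  0.        ,   0.        ,   1.        ]]), 'k1': -0.0022928563431298806, 'extrinsics': array([[-0.45300283,  0.85528194,  0.25155763,  0.23691977],
       [ 0.89150792,  0.43414004,  0.12936788, -0.63563113],
       [ 0.00143477,  0.28286964, -0.95915729,  0.38405053],
       [ 0.        ,  0.        ,  0.        ,  1.        ]])}
{'camera_matrix': array([[386.10974483,   0.        , 254.54875122],
       [  0.        , 386.10974483, 191.59507168],
       [  0.        ,   0.        ,   1.     
[... 468 characters left out ...]
14, -0.343]), (0.63, [309.0, 247.0], [0.313, -0.174])]
plate_oblong [(0.72, [241.0, 131.0], [0.622, -0.001]), (0.54, [115.0, 220.0], [0.387, 0.331])]
tube_round_mid [(0.88, [113.0, 221.0], [0.382, 0.322])]
tube_square_mid [(0.89, [303.0, 190.0], [0.456, -0.159])]
tube_oblong_mid [(0.75, [235.0, 182.0], [0.476, 0.012])]
cap_dome_mid [(0.69, [100.0, 159.0], [0.546, 0.371])]
cap_pyramid_mid [(0.59, [379.0, 158.0], [0.539, -0.363])]
offcut_round_mid [(0.7, [369.0, 213.0], [0.397, -0.329])]
offcut_square_mid [(0.63, [180.0, 185.0], [0.475, 0.159])]
0.65 [ 0.30555212 -0.60183583  0.22658986] [-3.14158312e+00  2.23578094e-05 -2.67181625e+00] 0.08755563354757606 [-0.04134214  0.51822848 -0.35644802]
```

```bash
python3 -c "
import cv2
im=cv2.imread('pics/top.png')[90:310,60:460];cv2.imwrite('pics/topc.png',cv2.resize(im,None,fx=2,fy=2,interpolation=2))"
```

```text
(no output)
```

View pics/topc.png

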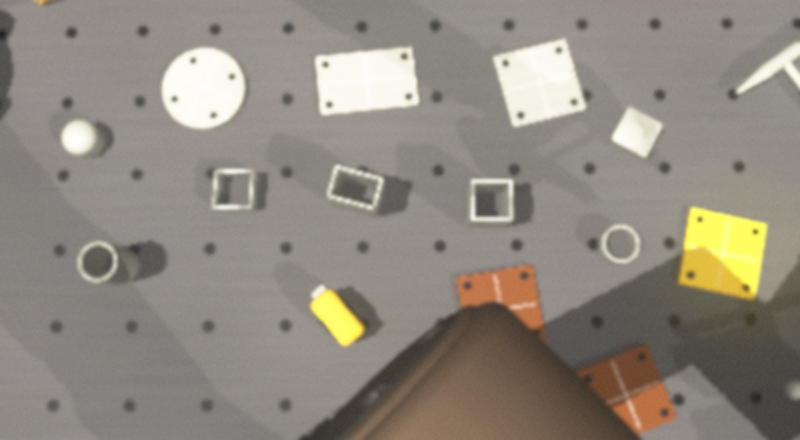

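View pics/scene.png

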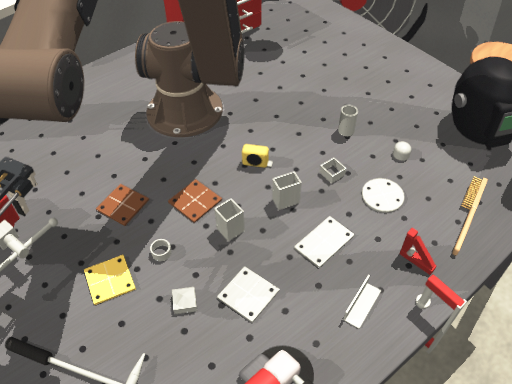

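The top view is clear. The white plates in the crop are the ones meant: round (203,88), oblong (366,80), square (540,82). The yellow plate (725,252) and the two brown ones (500,300 and 630,390) are look-alikes. The tall tubes are round (97,262), oblong (355,187) and square (491,200). The short ring (620,243) and the short square (233,188) are the offcuts. The scene view agrees: the tall tubes are at (347,120), (287,190) and (229,220). Next I'll fit the models to the masks for position and yaw.

```bash
cat > fit.py <<'E'
from h import *
from scipy.optimize import minimize
a=np.linspace(0,2*np.pi,48,endpoint=False)
circ=lambda r,z:np.c_[r*np.cos(a),r*np.sin(a),0*a+z]
def rect(w,h,z): return np.array([[x*w/2,y*h/2,z] for x in(-1,1) for y in(-1,1)])
def pr(f,*zs): return np.vstack([f(z) for z in zs])
M=dict(plate_round=pr(lambda z:circ(.055,z),0,.008),plate_square=pr(lambda z:rect(.1,.1,z),0,.008),plate_oblong=pr(lambda z:rect(.08,.13,z),0,.008),
tube_round=pr(lambda z:circ(.024,z),0,.08),tube_square=pr(lambda z:rect(.05,.05,z),0,.08),tube_oblong=pr(lambda z:rect(.04,.06,z),0,.08),
cap_dome=np.vstack([circ(.024*np.sqrt(1-k*k),.024+.014*k) for k in(0,.5,.8,.95)]+[circ(.024,0)]),
cap_pyramid=np.vstack([rect(.05,.05,0),rect(.05,.05,.022),[[0,0,.036]]]))
def hull(pts,S=4):
    m=np.zeros((384*S//1,512*S),np.uint8)
    cv2.fillConvexPoly(m,cv2.convexHull(np.round((pts+.5)*S).astype(np.int32)),1);return m
def fit(name,cam,x0,base=0):
    """fit (x,y,yaw) of model to network mask; name w/o _mid; needs newest picture"""
    c=calibration(cam);q=name if name[:2]=='pl' else name+'_mid'
    best=None
    for r in regions_of(q,cam):
        g=r['region'].astype(np.uint8);ys,xs=np.nonzero(g)
        if len(xs)<30: continue
        e=proj([x0[0],x0[1],base+M[name][:,2].mean()],c)
        d=np.hypot(xs.mean()-e[0],ys.mean()-e[1])
        if d<25 and (best is None or d<best[0]): best=(d,np.c_[xs,ys])
    if best is None: return None
    pix=cv2.convexHull(best[1].astype(np.int32)).reshape(-1,2)
    g=np.zeros((384,512),np.uint8);cv2.fillConvexPoly(g,pix,1);G=cv2.resize(g,None,fx=4,fy=4,interpolation=0)
    def cost(p):
        P=M[name]@R.from_euler('z',p[2]).as_matrix().T+[p[0],p[1],base]
        m=hull(np.array([proj(v,c) for v in P]));return 1-(m&G).sum()/(m|G).sum()
    res=[]
    for y in ([0] if 'round' in name or 'dome' in name else np.deg2rad([-70,-50,-30,-10,10,30,50,70,90]) if 'oblong' in name else np.deg2rad([-30,-10,10,30])):
        s=np.array([[x0[0],x0[1],y]]*4);s[1,0]+=.01;s[2,1]+=.01;s[3,2]+=.2
        res.append(minimize(cost,s[0],method='Nelder-Mead',options=dict(initial_simplex=s,maxiter=90)))
    b=min(res,key=lambda r:r.fun);return b.x[:2].round(4).tolist(),round(np.rad2deg(b.x[2]),1),round(1-b.fun,3)
E
python3 - <<'E'
from fit import *
X=dict(plate_round=(.615,.204),plate_square=(.617,-.235),plate_oblong=(.622,-.001),tube_round=(.382,.322),tube_square=(.456,-.159),tube_oblong=(.476,.012),cap_dome=(.546,.371),cap_pyramid=(.539,-.363))
for cam in ['top','scene']:
    grab_frame(cam)
    for n,x in X.items(): print(cam,n,fit(n,cam,x))
E
```

```text
top plate_round ([0.617, 0.2123], np.float64(-4.9), np.float64(0.967))
top plate_square ([0.6192, -0.2384], np.float64(13.1), np.float64(0.955))
top plate_oblong None
top tube_round ([0.3807, 0.3186], np.float64(10.8), np.float64(0.937))
top tube_square ([0.45, -0.1604], np.float64(-1.6), np.float64(0.961))
top tube_oblong None
top cap_dome ([0.5495, 0.3705], np.float64(1.7), np.float64(0.889))
top cap_pyramid ([0.5459, -0.3603], np.float64(-29.6), np.float64(0.906))
scene plate_round None
scene plate_square ([0.6166, -0.2348], np.float64(13.5), np.float64(0.964))
scene plate_oblong ([0.6206, -0.005], np.float64(3.7), np.float64(0.963))
scene tube_round ([0.3779, 0.3196], np.float64(5.0), np.float64(0.882))
scene tube_square ([0.4497, -0.1586], np.float64(3.2), np.float64(0.946))
scene tube_oblong ([0.467, 0.0076], np.float64(-17.1), np.float64(0.951))
scene cap_dome ([0.5455, 0.3721], np.float64(10.1), np.float64(0.874))
scene cap_pyramid ([0.543, -0.359], np.float64(61.3), np.float64(0.924))
```

```bash
cat > plan.py <<'E'
from h import *
def plan(W,p=None):
    """W: waypoints x,y,z,yaw(deg); prints tool-axis shares for each leg from the one before"""
    s=get_state()
    if p is None: p=[*s['eef_pos'],np.rad2deg(s['ee_rot'][2])]
    p=np.array(p,float);print('t',round(s['t'],2),'at',p.round(4))
    for w in W:
        w=np.array(w,float);y=np.deg2rad(p[3]);d=w[:3]-p[:3]
        tx=[np.cos(y),np.sin(y)];ty=[np.sin(y),-np.cos(y)]
        v=np.round([d[:2]@tx/.25,d[:2]@ty/.25,-d[2]/.25],3)
        tw=round(-((w[3]-p[3]+180)%360-180)/180,3)
        print(w,'-> tx %.3f ty %.3f tz %.3f twist %.3f  len %.0fmm'%(*v,tw,1e3*np.linalg.norm(d)))
        p=np.array([*(p[:2]+.25*v[0]*np.array(tx)+.25*v[1]*np.array(ty)),p[2]-.25*v[2],p[3]-180*tw])
E
python3 - <<'E'
from plan import *
plan([(.40,-.36,.227,-179),(.450,-.1595,.17,-179),(.450,-.1595,.045,-179),(.450,-.1595,.16,-179),(.618,-.2366,.16,-166.7),(.618,-.2366,.062,-166.7)])
E
```

```text
t 1.55 at [   0.3056   -0.6019    0.2266 -153.0854]
[   0.4     -0.36     0.227 -179.   ] -> tx -0.775 ty 0.692 tz -0.002 twist 0.144  len 260mm
[ 4.500e-01 -1.595e-01  1.700e-01 -1.790e+02] -> tx -0.214 ty 0.798 tz 0.228 twist -0.000  len 214mm
[ 4.500e-01 -1.595e-01  4.500e-02 -1.790e+02] -> tx 0.000 ty 0.000 tz 0.500 twist -0.000  len 125mm
[ 4.500e-01 -1.595e-01  1.600e-01 -1.790e+02] -> tx 0.000 ty 0.000 tz -0.460 twist -0.000  len 115mm
[ 6.180e-01 -2.366e-01  1.600e-01 -1.667e+02] -> tx -0.666 ty -0.320 tz 0.000 twist -0.068  len 185mm
[ 6.180e-01 -2.366e-01  6.200e-02 -1.667e+02] -> tx -0.000 ty -0.000 tz 0.392 twist -0.000  len 98mm
```

Emit:
{"api": "arm_command", "payload": {
  "commands": [
    {"tx": -0.775, "ty": 0.692, "tz": 0, "twist": 0.144},
    {"tx": -0.775, "ty": 0.692, "tz": 0, "twist": 0.144},
    {"tx": -0.775, "ty": 0.692, "tz": 0, "twist": 0.144},
    {"tx": -0.775, "ty": 0.692, "tz": 0, "twist": 0.144},
    {"tx": -0.775, "ty": 0.692, "tz": 0, "twist": 0.144},
    {"tx": -0.775, "ty": 0.692, "tz": 0, "twist": 0.144},
    {"tx": -0.775, "ty": 0.692, "tz": 0, "twist": 0.144},
    {"tx": -0.775, "ty": 0.692, "tz": 0, "twist": 0.144}
  ],
  "claw": 1,
  "grip_force": 30
}}

```text
t: 2.22
eef_pos: [0.4012, -0.3571, 0.2273]
ee_rot: [-3.141, 0.002, -3.12]
force: [0.3, 0.1, -0.0]
width: 0.0877
gripper_force: 0.0
```

Emit:
{"api": "arm_command", "payload": {
  "commands": [
    {"tx": -0.214, "ty": 0.798, "tz": 0},
    {"tx": -0.214, "ty": 0.798, "tz": 0},
    {"tx": -0.214, "ty": 0.798, "tz": 0},
    {"tx": -0.214, "ty": 0.798, "tz": 0},
    {"tx": -0.214, "ty": 0.798, "tz": 0.1},
    {"tx": -0.214, "ty": 0.798, "tz": 0.2},
    {"tx": -0.214, "ty": 0.798, "tz": 0.228},
    {"tx": -0.214, "ty": 0.798, "tz": 0.228}
  ]
}}

```text
invalid input
```

Run:
```python
from plan import *
im=grab_frame('wrist');c=calibration('wrist')
for x,y,z in [(.450,-.1595,.08),(.618,-.2366,.008)]:
    p=proj((x,y,z),c);im=cv2.circle(np.ascontiguousarray(im),tuple(int(v) for v in p),4,(255,0,0),1)
save(im,'w1')
plan([(.450,-.1595,.045,-179)])
```

```text
t 2.27 at [   0.4008   -0.3585    0.2272 -178.819 ]
[ 4.500e-01 -1.595e-01  4.500e-02 -1.790e+02] -> tx -0.213 ty 0.792 tz 0.729 twist 0.001  len 274mm
```

View pics/w1.png

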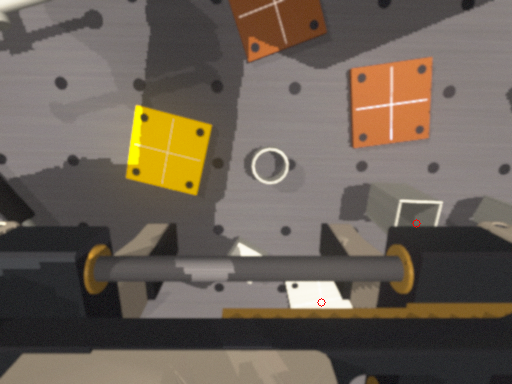

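The wrist view shows the square tube's rim at (418,213), around my predicted mark. The white square plate is at (320,295), partly hidden by the gripper. The second move call was refused, most likely because its rows had no twist, so I'll send it again with the twist included.

Emit:
{"api": "arm_command", "payload": {
  "commands": [
    {"tx": -0.213, "ty": 0.796, "tz": 0, "twist": 0},
    {"tx": -0.213, "ty": 0.796, "tz": 0, "twist": 0},
    {"tx": -0.213, "ty": 0.796, "tz": 0, "twist": 0},
    {"tx": -0.213, "ty": 0.796, "tz": 0, "twist": 0},
    {"tx": -0.213, "ty": 0.796, "tz": 0.1, "twist": 0},
    {"tx": -0.213, "ty": 0.796, "tz": 0.2, "twist": 0},
    {"tx": -0.213, "ty": 0.796, "tz": 0.229, "twist": 0},
    {"tx": -0.213, "ty": 0.796, "tz": 0.229, "twist": 0}
  ]
}}

```text
t: 2.93
eef_pos: [0.4484, -0.1604, 0.1676]
ee_rot: [-3.141, -0.005, -3.124]
force: [0.0, -0.3, 0.7]
width: 0.0879
gripper_force: 0.0
```

Run:
```python
from plan import *
im=np.ascontiguousarray(grab_frame('wrist'));c=calibration('wrist')
for x,y,z in [(.450,-.1595,.08),(.618,-.2366,.008),(.467,.008,.08)]:
    p=proj((x,y,z),c);im=cv2.circle(im,tuple(int(v) for v in p),4,(255,0,0),1)
save(im,'w2')
plan([(.450,-.1595,.045,-179)])
```

```text
t 2.98 at [ 4.493000e-01 -1.610000e-01  1.691000e-01 -1.790247e+02]
[ 4.500e-01 -1.595e-01  4.500e-02 -1.790e+02] -> tx -0.003 ty 0.006 tz 0.496 twist -0.000  len 124mm
```

View pics/w2.png

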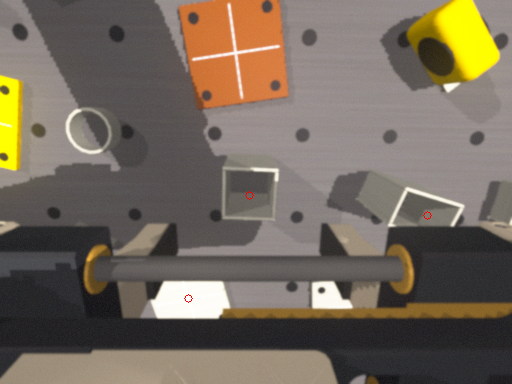

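The square tube's rim is centred at about (250,194), right on the predicted mark and midway between the fingers. I'll descend and grip.

Emit:
{"api": "arm_command", "payload": {
  "commands": [
    {"tx": -0.003, "ty": 0.006, "tz": 0.1, "twist": 0},
    {"tx": -0.003, "ty": 0.006, "tz": 0.2, "twist": 0},
    {"tx": -0.003, "ty": 0.006, "tz": 0.3, "twist": 0},
    {"tx": -0.003, "ty": 0.006, "tz": 0.38, "twist": 0},
    {"tx": -0.003, "ty": 0.006, "tz": 0.44, "twist": 0},
    {"tx": -0.003, "ty": 0.006, "tz": 0.48, "twist": 0},
    {"tx": -0.003, "ty": 0.006, "tz": 0.496, "twist": 0},
    {"tx": -0.003, "ty": 0.006, "tz": 0.496, "twist": 0}
  ]
}}

```text
t: 3.65
eef_pos: [0.4507, -0.1598, 0.0454]
ee_rot: [-3.141, -0.0, -3.126]
force: [-0.1, 0.5, -0.1]
width: 0.0876
gripper_force: 0.0
```

Emit:
{"api": "arm_command", "payload": {
  "commands": [
    {"tx": 0, "ty": 0, "tz": 0, "twist": 0},
    {"tx": 0, "ty": 0, "tz": 0, "twist": 0},
    {"tx": 0, "ty": 0, "tz": 0, "twist": 0},
    {"tx": 0, "ty": 0, "tz": 0, "twist": 0},
    {"tx": 0, "ty": 0, "tz": 0, "twist": 0},
    {"tx": 0, "ty": 0, "tz": 0, "twist": 0},
    {"tx": 0, "ty": 0, "tz": 0, "twist": 0},
    {"tx": 0, "ty": 0, "tz": 0, "twist": 0}
  ],
  "claw": 0,
  "grip_force": 30
}}

```text
t: 4.32
eef_pos: [0.4508, -0.1585, 0.0456]
ee_rot: [-3.141, 0.0, -3.124]
force: [-0.5, 0.0, 2.3]
width: 0.0501
gripper_force: 29.7
```

Emit:
{"api": "arm_command", "payload": {
  "commands": [
    {"tx": 0, "ty": 0, "tz": 0, "twist": 0},
    {"tx": 0, "ty": 0, "tz": -0.03, "twist": 0},
    {"tx": 0, "ty": 0, "tz": -0.1, "twist": 0},
    {"tx": 0, "ty": 0, "tz": -0.2, "twist": 0},
    {"tx": 0, "ty": 0, "tz": -0.3, "twist": 0},
    {"tx": 0, "ty": 0, "tz": -0.4, "twist": 0},
    {"tx": 0, "ty": 0, "tz": -0.45, "twist": 0},
    {"tx": 0, "ty": 0, "tz": -0.46, "twist": 0}
  ]
}}

```text
t: 4.98
eef_pos: [0.4514, -0.1584, 0.1628]
ee_rot: [3.141, 0.004, -3.124]
force: [-0.5, -0.4, -5.2]
width: 0.0501
gripper_force: 29.8
```

Run:
```python
from plan import *
print(get_state()['width'])
plan([(.618,-.2366,.16,-166.7),(.618,-.2366,.054,-166.7)])
```

```text
0.050109643433790235
t 4.98 at [ 4.514000e-01 -1.584000e-01  1.628000e-01 -1.789953e+02]
[ 6.180e-01 -2.366e-01  1.600e-01 -1.667e+02] -> tx -0.661 ty -0.324 tz 0.011 twist -0.068  len 184mm
[ 6.180e-01 -2.366e-01  5.400e-02 -1.667e+02] -> tx 0.000 ty -0.000 tz 0.424 twist -0.000  len 106mm
```

Emit:
{"api": "arm_command", "payload": {
  "commands": [
    {"tx": -0.1, "ty": -0.05, "tz": 0, "twist": 0},
    {"tx": -0.22, "ty": -0.11, "tz": 0, "twist": -0.03},
    {"tx": -0.36, "ty": -0.18, "tz": 0, "twist": -0.068},
    {"tx": -0.5, "ty": -0.24, "tz": 0, "twist": -0.068},
    {"tx": -0.6, "ty": -0.29, "tz": 0, "twist": -0.068},
    {"tx": -0.65, "ty": -0.32, "tz": 0, "twist": -0.068},
    {"tx": -0.661, "ty": -0.324, "tz": 0, "twist": -0.068},
    {"tx": -0.661, "ty": -0.324, "tz": 0, "twist": -0.068}
  ]
}}

```text
t: 5.65
eef_pos: [0.6165, -0.2367, 0.1574]
ee_rot: [3.14, -0.004, -2.912]
force: [-0.3, -0.4, -4.3]
width: 0.0501
gripper_force: 29.8
```

Run:
```python
from fit import *
from plan import *
plan([(.618,-.2366,.057,-166.7)])
im=grab_frame('scene');save(im,'s2')
print(fit('tube_square','scene',(.618,-.2366),.115))
```

```text
t 5.65 at [ 6.165000e-01 -2.367000e-01  1.574000e-01 -1.668239e+02]
[ 6.180e-01 -2.366e-01  5.700e-02 -1.667e+02] -> tx -0.006 ty -0.001 tz 0.402 twist -0.001  len 100mm
([0.6262, -0.2341], np.float64(-39.3), np.float64(0.627))
```

View pics/s2.png

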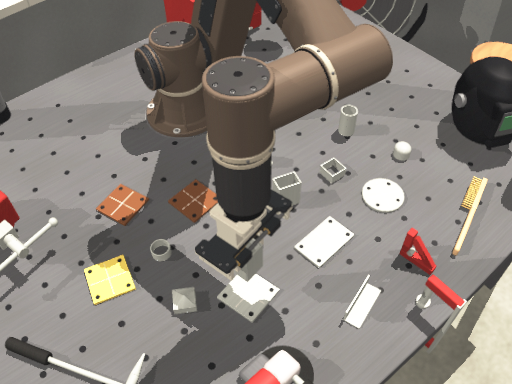

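The tube hangs from the gripper over the square plate at (250,280). I'll lower it.

Emit:
{"api": "arm_command", "payload": {
  "commands": [
    {"tx": -0.003, "ty": 0, "tz": 0.08, "twist": 0},
    {"tx": -0.003, "ty": 0, "tz": 0.18, "twist": 0},
    {"tx": -0.003, "ty": 0, "tz": 0.27, "twist": 0},
    {"tx": -0.003, "ty": 0, "tz": 0.34, "twist": 0},
    {"tx": -0.003, "ty": 0, "tz": 0.38, "twist": 0},
    {"tx": -0.003, "ty": 0, "tz": 0.395, "twist": 0},
    {"tx": -0.003, "ty": 0, "tz": 0.4, "twist": 0},
    {"tx": -0.003, "ty": 0, "tz": 0.402, "twist": 0}
  ]
}}

```text
t: 6.42
eef_pos: [0.6183, -0.2364, 0.0608]
ee_rot: [-3.141, 0.001, -2.91]
force: [1.2, 0.0, -3.4]
width: 0.0499
gripper_force: 29.8
```

Emit:
{"api": "arm_command", "payload": {
  "commands": [
    {"tx": 0, "ty": 0, "tz": 0.002, "twist": 0},
    {"tx": 0, "ty": 0, "tz": 0.004, "twist": 0},
    {"tx": 0, "ty": 0, "tz": 0.006, "twist": 0},
    {"tx": 0, "ty": 0, "tz": 0.008, "twist": 0},
    {"tx": 0, "ty": 0, "tz": 0.01, "twist": 0},
    {"tx": 0, "ty": 0, "tz": 0.01, "twist": 0},
    {"tx": 0, "ty": 0, "tz": 0.01, "twist": 0},
    {"tx": 0, "ty": 0, "tz": 0.01, "twist": 0}
  ]
}}

```text
t: 7.08
eef_pos: [0.6179, -0.2365, 0.0573]
ee_rot: [-3.142, -0.0, -2.911]
force: [-0.3, 0.4, -3.9]
width: 0.0501
gripper_force: 29.8
```

Still about 4 mm above the plate, so I'll lower further.

Emit:
{"api": "arm_command", "payload": {
  "commands": [
    {"tx": 0, "ty": 0, "tz": 0.003, "twist": 0},
    {"tx": 0, "ty": 0, "tz": 0.006, "twist": 0},
    {"tx": 0, "ty": 0, "tz": 0.009, "twist": 0},
    {"tx": 0, "ty": 0, "tz": 0.012, "twist": 0},
    {"tx": 0, "ty": 0, "tz": 0.014, "twist": 0},
    {"tx": 0, "ty": 0, "tz": 0.016, "twist": 0},
    {"tx": 0, "ty": 0, "tz": 0.016, "twist": 0},
    {"tx": 0, "ty": 0, "tz": 0.016, "twist": 0}
  ]
}}

```text
t: 7.75
eef_pos: [0.6179, -0.2364, 0.0537]
ee_rot: [-3.141, 0.0, -2.91]
force: [-1.4, 1.5, 0.9]
width: 0.0503
gripper_force: 29.8
```

Contact made: the weight is off the wrist. I'll release, go up, and plan the oblong tube.

Emit:
{"api": "arm_command", "payload": {
  "commands": [
    {"tx": 0, "ty": 0, "tz": 0, "twist": 0},
    {"tx": 0, "ty": 0, "tz": 0, "twist": 0},
    {"tx": 0, "ty": 0, "tz": 0, "twist": 0},
    {"tx": 0, "ty": 0, "tz": 0, "twist": 0},
    {"tx": 0, "ty": 0, "tz": 0, "twist": 0},
    {"tx": 0, "ty": 0, "tz": 0, "twist": 0},
    {"tx": 0, "ty": 0, "tz": 0, "twist": 0},
    {"tx": 0, "ty": 0, "tz": 0, "twist": 0}
  ],
  "claw": 1
}}

```text
t: 8.42
eef_pos: [0.6179, -0.2364, 0.0533]
ee_rot: [-3.142, 0.0, -2.911]
force: [0.4, 0.5, 0.3]
width: 0.0874
gripper_force: 0.0
```

Emit:
{"api": "arm_command", "payload": {
  "commands": [
    {"tx": 0, "ty": 0, "tz": -0.04, "twist": 0},
    {"tx": 0, "ty": 0, "tz": -0.12, "twist": 0},
    {"tx": 0, "ty": 0, "tz": -0.25, "twist": 0},
    {"tx": 0, "ty": 0, "tz": -0.38, "twist": 0},
    {"tx": 0, "ty": 0, "tz": -0.44, "twist": 0},
    {"tx": 0, "ty": 0, "tz": -0.47, "twist": 0},
    {"tx": 0, "ty": 0, "tz": -0.48, "twist": 0},
    {"tx": 0, "ty": 0, "tz": -0.48, "twist": 0}
  ]
}}

```text
t: 9.08
eef_pos: [0.6177, -0.2363, 0.1735]
ee_rot: [3.141, 0.0, -2.911]
force: [-0.6, 0.4, -1.6]
width: 0.0874
gripper_force: 0.0
```

Run:
```python
from plan import *
plan([(.467,.008,.17,-197),(.467,.008,.045,-197),(.467,.008,.16,-197),(.621,-.004,.16,-176),(.621,-.004,.0585,-176)])
```

```text
t 9.08 at [   0.6177   -0.2363    0.1735 -166.7708]
[ 4.67e-01  8.00e-03  1.70e-01 -1.97e+02] -> tx 0.363 ty 1.089 tz 0.014 twist 0.168  len 287mm
[ 4.67e-01  8.00e-03  4.50e-02 -1.97e+02] -> tx 0.000 ty 0.000 tz 0.500 twist -0.000  len 125mm
[ 4.67e-01  8.00e-03  1.60e-01 -1.97e+02] -> tx 0.000 ty 0.000 tz -0.460 twist -0.000  len 115mm
[ 6.21e-01 -4.00e-03  1.60e-01 -1.76e+02] -> tx -0.603 ty 0.134 tz 0.000 twist -0.117  len 154mm
[ 6.21e-01 -4.00e-03  5.85e-02 -1.76e+02] -> tx -0.000 ty 0.001 tz 0.406 twist 0.000  len 102mm
```

Emit:
{"api": "arm_command", "payload": {
  "commands": [
    {"tx": 0.3, "ty": 0.9, "tz": 0, "twist": 0.168},
    {"tx": 0.3, "ty": 0.9, "tz": 0, "twist": 0.168},
    {"tx": 0.3, "ty": 0.9, "tz": 0, "twist": 0.168},
    {"tx": 0.3, "ty": 0.9, "tz": 0, "twist": 0.168},
    {"tx": 0.3, "ty": 0.9, "tz": 0, "twist": 0.168},
    {"tx": 0.3, "ty": 0.9, "tz": 0, "twist": 0.168},
    {"tx": 0.3, "ty": 0.9, "tz": 0, "twist": 0.168},
    {"tx": 0.3, "ty": 0.9, "tz": 0, "twist": 0.168}
  ]
}}

```text
t: 9.75
eef_pos: [0.492, -0.0333, 0.1725]
ee_rot: [-3.141, -0.001, 2.848]
force: [0.6, 0.6, 0.2]
width: 0.0879
gripper_force: 0.0
```

Run:
```python
from fit import *
from plan import *
plan([(.467,.008,.17,-197)])
grab_frame('wrist');print(fit('tube_oblong','wrist',(.467,.008)))
```

```text
t 9.75 at [ 4.920000e-01 -3.330000e-02  1.725000e-01  1.631929e+02]
[ 4.67e-01  8.00e-03  1.70e-01 -1.97e+02] -> tx 0.144 ty 0.129 tz 0.010 twist 0.001  len 48mm
([0.4655, 0.0054], np.float64(-16.3), np.float64(0.972))
```

Emit:
{"api": "arm_command", "payload": {
  "commands": [
    {"tx": 0.07, "ty": 0.06, "tz": 0, "twist": 0},
    {"tx": 0.146, "ty": 0.122, "tz": 0, "twist": 0},
    {"tx": 0.146, "ty": 0.122, "tz": 0, "twist": 0},
    {"tx": 0.146, "ty": 0.122, "tz": 0, "twist": 0},
    {"tx": 0.146, "ty": 0.122, "tz": 0.05, "twist": 0},
    {"tx": 0.146, "ty": 0.122, "tz": 0.13, "twist": 0},
    {"tx": 0.146, "ty": 0.122, "tz": 0.2, "twist": 0},
    {"tx": 0.146, "ty": 0.122, "tz": 0.25, "twist": 0}
  ]
}}

```text
t: 10.52
eef_pos: [0.4674, 0.0039, 0.109]
ee_rot: [-3.14, -0.002, 2.843]
force: [-0.1, 0.3, -0.4]
width: 0.0879
gripper_force: 0.0
```

Emit:
{"api": "arm_command", "payload": {
  "commands": [
    {"tx": 0, "ty": 0, "tz": 0.06, "twist": 0},
    {"tx": 0, "ty": 0, "tz": 0.13, "twist": 0},
    {"tx": 0, "ty": 0, "tz": 0.19, "twist": 0},
    {"tx": 0, "ty": 0, "tz": 0.23, "twist": 0},
    {"tx": 0, "ty": 0, "tz": 0.25, "twist": 0},
    {"tx": 0, "ty": 0, "tz": 0.26, "twist": 0},
    {"tx": 0, "ty": 0, "tz": 0.26, "twist": 0},
    {"tx": 0, "ty": 0, "tz": 0.26, "twist": 0}
  ]
}}

```text
t: 11.18
eef_pos: [0.4678, 0.005, 0.0461]
ee_rot: [3.142, 0.0, 2.844]
force: [0.0, -0.3, 0.2]
width: 0.0875
gripper_force: 0.0
```

Emit:
{"api": "arm_command", "payload": {
  "commands": [
    {"tx": 0, "ty": 0, "tz": 0, "twist": 0},
    {"tx": 0, "ty": 0, "tz": 0, "twist": 0},
    {"tx": 0, "ty": 0, "tz": 0, "twist": 0},
    {"tx": 0, "ty": 0, "tz": 0, "twist": 0},
    {"tx": 0, "ty": 0, "tz": 0, "twist": 0},
    {"tx": 0, "ty": 0, "tz": 0, "twist": 0},
    {"tx": 0, "ty": 0, "tz": 0, "twist": 0},
    {"tx": 0, "ty": 0, "tz": 0, "twist": 0}
  ],
  "claw": 0
}}

```text
t: 11.85
eef_pos: [0.4675, 0.0053, 0.0461]
ee_rot: [3.141, 0.0, 2.845]
force: [-1.6, 1.0, 5.1]
width: 0.0601
gripper_force: 29.9
```

Emit:
{"api": "arm_command", "payload": {
  "commands": [
    {"tx": 0, "ty": 0, "tz": 0, "twist": 0},
    {"tx": 0, "ty": 0, "tz": -0.03, "twist": 0},
    {"tx": 0, "ty": 0, "tz": -0.1, "twist": 0},
    {"tx": 0, "ty": 0, "tz": -0.2, "twist": 0},
    {"tx": 0, "ty": 0, "tz": -0.3, "twist": 0},
    {"tx": 0, "ty": 0, "tz": -0.4, "twist": 0},
    {"tx": 0, "ty": 0, "tz": -0.45, "twist": 0},
    {"tx": 0, "ty": 0, "tz": -0.46, "twist": 0}
  ]
}}

```text
t: 12.52
eef_pos: [0.4683, 0.0056, 0.1633]
ee_rot: [3.139, 0.003, 2.845]
force: [0.4, 0.7, -4.8]
width: 0.06
gripper_force: 29.9
```

Run:
```python
from plan import *
plan([(.621,-.004,.16,-176),(.621,-.004,.0585,-176)])
```

```text
t 12.52 at [4.683000e-01 5.600000e-03 1.633000e-01 1.630033e+02]
[ 6.21e-01 -4.00e-03  1.60e-01 -1.76e+02] -> tx -0.595 ty 0.142 tz 0.013 twist -0.117  len 153mm
[ 6.21e-01 -4.00e-03  5.85e-02 -1.76e+02] -> tx -0.000 ty -0.000 tz 0.406 twist 0.000  len 102mm
```

Emit:
{"api": "arm_command", "payload": {
  "commands": [
    {"tx": -0.1, "ty": 0.03, "tz": 0, "twist": 0},
    {"tx": -0.22, "ty": 0.06, "tz": 0, "twist": -0.03},
    {"tx": -0.34, "ty": 0.09, "tz": 0, "twist": -0.07},
    {"tx": -0.46, "ty": 0.12, "tz": 0, "twist": -0.1},
    {"tx": -0.56, "ty": 0.14, "tz": 0, "twist": -0.117},
    {"tx": -0.6, "ty": 0.142, "tz": 0.01, "twist": -0.117},
    {"tx": -0.602, "ty": 0.142, "tz": 0.013, "twist": -0.117},
    {"tx": -0.602, "ty": 0.142, "tz": 0.013, "twist": -0.117}
  ]
}}

```text
t: 13.18
eef_pos: [0.6203, -0.0051, 0.1551]
ee_rot: [-3.141, -0.004, -3.073]
force: [-0.8, 0.9, -4.7]
width: 0.0601
gripper_force: 29.9
```

Emit:
{"api": "arm_command", "payload": {
  "commands": [
    {"tx": 0, "ty": 0, "tz": 0.05, "twist": 0},
    {"tx": 0, "ty": 0, "tz": 0.14, "twist": 0},
    {"tx": 0, "ty": 0, "tz": 0.23, "twist": 0},
    {"tx": 0, "ty": 0, "tz": 0.31, "twist": 0},
    {"tx": 0, "ty": 0, "tz": 0.36, "twist": 0},
    {"tx": 0, "ty": 0, "tz": 0.39, "twist": 0},
    {"tx": 0, "ty": 0, "tz": 0.4, "twist": 0},
    {"tx": 0, "ty": 0, "tz": 0.4, "twist": 0}
  ]
}}

```text
t: 13.85
eef_pos: [0.6209, -0.0047, 0.0574]
ee_rot: [-3.141, -0.001, -3.071]
force: [-0.2, 0.9, -3.9]
width: 0.0598
gripper_force: 29.9
```

Run:
```python
from fit import *
from plan import *
plan([(.6225,-.004,.0535,-176)])
for cam in ['top','scene']:
    im=grab_frame(cam);save(im,cam+'_o');print(fit('plate_oblong',cam,(.621,-.004)),fit('tube_oblong',cam,(.621,-.004),.012),fit('plate_round',cam,(.616,.21)))
```

```text
t 13.85 at [ 6.209000e-01 -4.700000e-03  5.740000e-02 -1.759428e+02]
[ 6.225e-01 -4.000e-03  5.350e-02 -1.760e+02] -> tx -0.006 ty 0.003 tz 0.016 twist 0.000  len 4mm
([0.6064, -0.0066], np.float64(24.1), np.float64(0.53)) ([0.6023, -0.0058], np.float64(3.5), np.float64(0.664)) ([0.6186, 0.2086], np.float64(0.1), np.float64(0.703))
([0.6235, -0.0064], np.float64(3.8), np.float64(0.828)) ([0.6271, -0.0036], np.float64(20.9), np.float64(0.686)) ([0.6155, 0.2144], np.float64(5.1), np.float64(0.882))
```

Occluded fits aren't trustworthy, but nothing here contradicts the plan. I'll set it down, release and rise.

Emit:
{"api": "arm_command", "payload": {
  "commands": [
    {"tx": -0.004, "ty": 0, "tz": 0.003, "twist": 0},
    {"tx": -0.004, "ty": 0, "tz": 0.006, "twist": 0},
    {"tx": -0.004, "ty": 0, "tz": 0.009, "twist": 0},
    {"tx": -0.004, "ty": 0, "tz": 0.012, "twist": 0},
    {"tx": -0.004, "ty": 0, "tz": 0.014, "twist": 0},
    {"tx": -0.004, "ty": 0, "tz": 0.015, "twist": 0},
    {"tx": -0.004, "ty": 0, "tz": 0.015, "twist": 0},
    {"tx": -0.004, "ty": 0, "tz": 0.015, "twist": 0}
  ]
}}

```text
t: 14.92
eef_pos: [0.6226, -0.0048, 0.0542]
ee_rot: [-3.142, 0.0, -3.071]
force: [-1.7, 0.5, 1.6]
width: 0.0603
gripper_force: 29.9
```

Emit:
{"api": "arm_command", "payload": {
  "commands": [
    {"tx": 0, "ty": 0, "tz": 0, "twist": 0},
    {"tx": 0, "ty": 0, "tz": 0, "twist": 0},
    {"tx": 0, "ty": 0, "tz": 0, "twist": 0},
    {"tx": 0, "ty": 0, "tz": 0, "twist": 0},
    {"tx": 0, "ty": 0, "tz": 0, "twist": 0},
    {"tx": 0, "ty": 0, "tz": 0, "twist": 0},
    {"tx": 0, "ty": 0, "tz": 0, "twist": 0},
    {"tx": 0, "ty": 0, "tz": 0, "twist": 0}
  ],
  "claw": 1
}}

```text
t: 15.58
eef_pos: [0.6227, -0.0047, 0.0538]
ee_rot: [3.142, 0.0, -3.071]
force: [-0.9, -0.3, -0.0]
width: 0.0872
gripper_force: 0.0
```

Emit:
{"api": "arm_command", "payload": {
  "commands": [
    {"tx": 0, "ty": 0, "tz": -0.04, "twist": 0},
    {"tx": 0, "ty": 0, "tz": -0.12, "twist": 0},
    {"tx": 0, "ty": 0, "tz": -0.25, "twist": 0},
    {"tx": 0, "ty": 0, "tz": -0.38, "twist": 0},
    {"tx": 0, "ty": 0, "tz": -0.44, "twist": 0},
    {"tx": 0, "ty": 0, "tz": -0.47, "twist": 0},
    {"tx": 0, "ty": 0, "tz": -0.48, "twist": 0},
    {"tx": 0, "ty": 0, "tz": -0.48, "twist": 0}
  ]
}}

```text
t: 16.25
eef_pos: [0.6225, -0.0047, 0.174]
ee_rot: [3.141, 0.0, -3.071]
force: [0.5, -0.7, -0.5]
width: 0.0875
gripper_force: 0.0
```

Run:
```python
from plan import *
plan([(.50,.16,.175,-176),(.3795,.319,.17,-176)])
```

```text
t 16.25 at [ 6.225000e-01 -4.700000e-03  1.740000e-01 -1.759514e+02]
[ 5.00e-01  1.60e-01  1.75e-01 -1.76e+02] -> tx 0.442 ty 0.692 tz -0.004 twist 0.000  len 205mm
[ 3.795e-01  3.190e-01  1.700e-01 -1.760e+02] -> tx 0.436 ty 0.668 tz 0.020 twist 0.000  len 200mm
```

Emit:
{"api": "arm_command", "payload": {
  "commands": [
    {"tx": 0.442, "ty": 0.692, "tz": 0, "twist": 0},
    {"tx": 0.442, "ty": 0.692, "tz": 0, "twist": 0},
    {"tx": 0.442, "ty": 0.692, "tz": 0, "twist": 0},
    {"tx": 0.442, "ty": 0.692, "tz": 0, "twist": 0},
    {"tx": 0.442, "ty": 0.692, "tz": 0, "twist": 0},
    {"tx": 0.442, "ty": 0.692, "tz": 0, "twist": 0},
    {"tx": 0.442, "ty": 0.692, "tz": 0, "twist": 0},
    {"tx": 0.442, "ty": 0.692, "tz": 0, "twist": 0}
  ]
}}

```text
t: 16.92
eef_pos: [0.4996, 0.16, 0.1728]
ee_rot: [-3.141, -0.002, -3.07]
force: [0.1, -0.3, 0.1]
width: 0.0876
gripper_force: 0.0
```

Emit:
{"api": "arm_command", "payload": {
  "commands": [
    {"tx": 0.3, "ty": 0.5, "tz": 0, "twist": 0},
    {"tx": 0.3, "ty": 0.5, "tz": 0, "twist": 0},
    {"tx": 0.3, "ty": 0.5, "tz": 0, "twist": 0},
    {"tx": 0.3, "ty": 0.5, "tz": 0, "twist": 0},
    {"tx": 0.3, "ty": 0.5, "tz": 0, "twist": 0},
    {"tx": 0.3, "ty": 0.5, "tz": 0, "twist": 0},
    {"tx": 0.3, "ty": 0.5, "tz": 0, "twist": 0},
    {"tx": 0.3, "ty": 0.5, "tz": 0, "twist": 0}
  ]
}}

```text
t: 17.58
eef_pos: [0.4172, 0.2782, 0.1733]
ee_rot: [-3.141, -0.001, -3.073]
force: [-1.3, 0.4, -0.9]
width: 0.0877
gripper_force: 0.0
```

Run:
```python
from fit import *
from plan import *
grab_frame('wrist');print(fit('tube_round','wrist',(.3795,.319)))
for cam in ['top','scene']:
    im=grab_frame(cam);save(im,cam+'_p')
    for n,x in dict(plate_oblong=(.621,-.004),plate_square=(.618,-.2366),plate_round=(.616,.21)).items(): print(cam,n,fit(n,cam,x))
    for n,x in dict(tube_oblong=(.6225,-.004),tube_square=(.618,-.2366)).items(): print(cam,n,fit(n,cam,x,.008))
plan([(.3795,.319,.17,-176)])
im=np.hstack([cv2.imread('pics/top_p.png')[80:280,60:460],cv2.imread('pics/scene_p.png')[120:320,150:450]])
cv2.imwrite('pics/p.png',im)
```

```text
([0.3781, 0.3177], np.float64(10.4), np.float64(0.974))
top plate_oblong ([0.6246, -0.0067], np.float64(4.9), np.float64(0.961))
top plate_square ([0.6175, -0.237], np.float64(13.6), np.float64(0.801))
top plate_round ([0.6169, 0.2127], np.float64(2.8), np.float64(0.961))
top tube_oblong None
top tube_square ([0.6186, -0.2378], np.float64(14.0), np.float64(0.935))
scene plate_oblong ([0.6212, -0.0061], np.float64(4.8), np.float64(0.833))
scene plate_square ([0.617, -0.2374], np.float64(13.0), np.float64(0.792))
scene plate_round ([0.6137, 0.2128], np.float64(0.7), np.float64(0.964))
scene tube_oblong ([0.6205, -0.0043], np.float64(3.8), np.float64(0.954))
scene tube_square ([0.6146, -0.2353], np.float64(11.2), np.float64(0.967))
t 18.28 at [ 4.165000e-01  2.795000e-01  1.738000e-01 -1.759328e+02]
[ 3.795e-01  3.190e-01  1.700e-01 -1.760e+02] -> tx 0.136 ty 0.168 tz 0.015 twist 0.000  len 54mm
```

View pics/p.png

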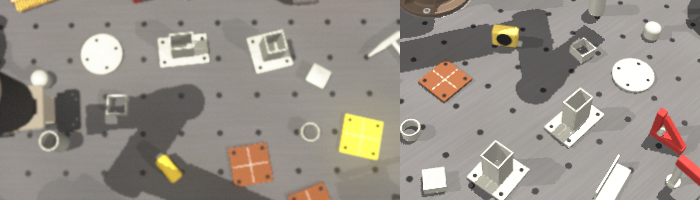

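Both placed tubes stand centred on their plates: in this crop the oblong is at (182,47) and the square at (271,48). Next is the round tube.

Emit:
{"api": "arm_command", "payload": {
  "commands": [
    {"tx": 0.07, "ty": 0.08, "tz": 0, "twist": 0},
    {"tx": 0.141, "ty": 0.164, "tz": 0, "twist": 0},
    {"tx": 0.141, "ty": 0.164, "tz": 0, "twist": 0},
    {"tx": 0.141, "ty": 0.164, "tz": 0, "twist": 0},
    {"tx": 0.141, "ty": 0.164, "tz": 0.05, "twist": 0},
    {"tx": 0.141, "ty": 0.164, "tz": 0.13, "twist": 0},
    {"tx": 0.141, "ty": 0.164, "tz": 0.2, "twist": 0},
    {"tx": 0.141, "ty": 0.164, "tz": 0.25, "twist": 0}
  ]
}}

```text
t: 18.95
eef_pos: [0.3784, 0.3168, 0.11]
ee_rot: [-3.141, -0.001, -3.071]
force: [0.7, 0.1, -0.1]
width: 0.0876
gripper_force: 0.0
```

Emit:
{"api": "arm_command", "payload": {
  "commands": [
    {"tx": 0, "ty": 0, "tz": 0.06, "twist": 0},
    {"tx": 0, "ty": 0, "tz": 0.13, "twist": 0},
    {"tx": 0, "ty": 0, "tz": 0.19, "twist": 0},
    {"tx": 0, "ty": 0, "tz": 0.23, "twist": 0},
    {"tx": 0, "ty": 0, "tz": 0.25, "twist": 0},
    {"tx": 0, "ty": 0, "tz": 0.265, "twist": 0},
    {"tx": 0, "ty": 0, "tz": 0.265, "twist": 0},
    {"tx": 0, "ty": 0, "tz": 0.265, "twist": 0}
  ]
}}

```text
t: 19.62
eef_pos: [0.3788, 0.3179, 0.0454]
ee_rot: [3.141, 0.0, -3.071]
force: [0.4, -0.2, 1.4]
width: 0.0875
gripper_force: 0.0
```

Emit:
{"api": "arm_command", "payload": {
  "commands": [
    {"tx": 0, "ty": 0, "tz": 0, "twist": 0},
    {"tx": 0, "ty": 0, "tz": 0, "twist": 0},
    {"tx": 0, "ty": 0, "tz": 0, "twist": 0},
    {"tx": 0, "ty": 0, "tz": 0, "twist": 0},
    {"tx": 0, "ty": 0, "tz": 0, "twist": 0},
    {"tx": 0, "ty": 0, "tz": 0, "twist": 0},
    {"tx": 0, "ty": 0, "tz": 0, "twist": 0},
    {"tx": 0, "ty": 0, "tz": 0, "twist": 0}
  ],
  "claw": 0
}}

```text
t: 20.28
eef_pos: [0.3784, 0.3177, 0.0451]
ee_rot: [-3.141, -0.0, -3.071]
force: [-0.7, -0.2, 0.3]
width: 0.0465
gripper_force: 30.0
```

Emit:
{"api": "arm_command", "payload": {
  "commands": [
    {"tx": 0, "ty": 0, "tz": 0, "twist": 0},
    {"tx": 0, "ty": 0, "tz": -0.03, "twist": 0},
    {"tx": 0, "ty": 0, "tz": -0.1, "twist": 0},
    {"tx": 0, "ty": 0, "tz": -0.2, "twist": 0},
    {"tx": 0, "ty": 0, "tz": -0.3, "twist": 0},
    {"tx": 0, "ty": 0, "tz": -0.4, "twist": 0},
    {"tx": 0, "ty": 0, "tz": -0.45, "twist": 0},
    {"tx": 0, "ty": 0, "tz": -0.46, "twist": 0}
  ]
}}

```text
t: 20.95
eef_pos: [0.3791, 0.3188, 0.1629]
ee_rot: [3.138, 0.003, -3.071]
force: [0.5, 0.4, -3.6]
width: 0.0466
gripper_force: 30.0
```

Run:
```python
from plan import *
plan([(.52,.26,.162,-176),(.6155,.2125,.162,-176),(.6155,.2125,.058,-176)])
```

```text
t 20.95 at [ 3.791000e-01  3.188000e-01  1.629000e-01 -1.759293e+02]
[ 5.20e-01  2.60e-01  1.62e-01 -1.76e+02] -> tx -0.545 ty -0.275 tz 0.004 twist 0.000  len 153mm
[ 6.155e-01  2.125e-01  1.620e-01 -1.760e+02] -> tx -0.368 ty -0.216 tz -0.000 twist 0.000  len 107mm
[ 6.155e-01  2.125e-01  5.800e-02 -1.760e+02] -> tx -0.000 ty -0.000 tz 0.416 twist 0.000  len 104mm
```

Emit:
{"api": "arm_command", "payload": {
  "commands": [
    {"tx": -0.09, "ty": -0.045, "tz": 0, "twist": 0},
    {"tx": -0.18, "ty": -0.09, "tz": 0, "twist": 0},
    {"tx": -0.27, "ty": -0.14, "tz": 0, "twist": 0},
    {"tx": -0.37, "ty": -0.19, "tz": 0, "twist": 0},
    {"tx": -0.45, "ty": -0.23, "tz": 0, "twist": 0},
    {"tx": -0.52, "ty": -0.265, "tz": 0, "twist": 0},
    {"tx": -0.545, "ty": -0.275, "tz": 0, "twist": 0},
    {"tx": -0.545, "ty": -0.275, "tz": 0, "twist": 0}
  ]
}}

```text
t: 21.62
eef_pos: [0.5197, 0.2577, 0.1584]
ee_rot: [-3.14, -0.002, -3.073]
force: [0.3, 0.8, -2.9]
width: 0.0467
gripper_force: 30.0
```

Emit:
{"api": "arm_command", "payload": {
  "commands": [
    {"tx": -0.07, "ty": -0.04, "tz": 0, "twist": 0},
    {"tx": -0.15, "ty": -0.09, "tz": 0, "twist": 0},
    {"tx": -0.23, "ty": -0.14, "tz": 0, "twist": 0},
    {"tx": -0.31, "ty": -0.18, "tz": 0, "twist": 0},
    {"tx": -0.35, "ty": -0.21, "tz": 0, "twist": 0},
    {"tx": -0.368, "ty": -0.216, "tz": 0, "twist": 0},
    {"tx": -0.368, "ty": -0.216, "tz": 0, "twist": 0},
    {"tx": -0.368, "ty": -0.216, "tz": 0, "twist": 0}
  ]
}}

```text
t: 22.28
eef_pos: [0.6138, 0.2118, 0.1595]
ee_rot: [-3.141, -0.001, -3.071]
force: [0.5, -0.2, -3.2]
width: 0.0464
gripper_force: 30.0
```

Emit:
{"api": "arm_command", "payload": {
  "commands": [
    {"tx": 0, "ty": 0, "tz": 0.05, "twist": 0},
    {"tx": 0, "ty": 0, "tz": 0.14, "twist": 0},
    {"tx": 0, "ty": 0, "tz": 0.23, "twist": 0},
    {"tx": 0, "ty": 0, "tz": 0.31, "twist": 0},
    {"tx": 0, "ty": 0, "tz": 0.37, "twist": 0},
    {"tx": 0, "ty": 0, "tz": 0.4, "twist": 0},
    {"tx": 0, "ty": 0, "tz": 0.41, "twist": 0},
    {"tx": 0, "ty": 0, "tz": 0.41, "twist": 0}
  ]
}}

```text
t: 22.95
eef_pos: [0.6144, 0.212, 0.0576]
ee_rot: [-3.141, -0.0, -3.07]
force: [-0.5, -0.4, -3.5]
width: 0.0468
gripper_force: 30.0
```

Emit:
{"api": "arm_command", "payload": {
  "commands": [
    {"tx": -0.004, "ty": 0.002, "tz": 0.003, "twist": 0},
    {"tx": -0.004, "ty": 0.002, "tz": 0.006, "twist": 0},
    {"tx": -0.004, "ty": 0.002, "tz": 0.009, "twist": 0},
    {"tx": -0.004, "ty": 0.002, "tz": 0.012, "twist": 0},
    {"tx": -0.004, "ty": 0.002, "tz": 0.014, "twist": 0},
    {"tx": -0.004, "ty": 0.002, "tz": 0.017, "twist": 0},
    {"tx": -0.004, "ty": 0.002, "tz": 0.019, "twist": 0},
    {"tx": -0.004, "ty": 0.002, "tz": 0.019, "twist": 0}
  ]
}}

```text
t: 23.62
eef_pos: [0.6159, 0.2121, 0.0531]
ee_rot: [-3.142, 0.0, -3.071]
force: [-1.2, -0.6, -0.6]
width: 0.0468
gripper_force: 30.0
```

Emit:
{"api": "arm_command", "payload": {
  "commands": [
    {"tx": 0, "ty": 0, "tz": 0.001, "twist": 0},
    {"tx": 0, "ty": 0, "tz": 0.001, "twist": 0},
    {"tx": 0, "ty": 0, "tz": 0.001, "twist": 0},
    {"tx": 0, "ty": 0, "tz": 0.001, "twist": 0},
    {"tx": 0, "ty": 0, "tz": 0.001, "twist": 0},
    {"tx": 0, "ty": 0, "tz": 0.001, "twist": 0},
    {"tx": 0, "ty": 0, "tz": 0.001, "twist": 0},
    {"tx": 0, "ty": 0, "tz": 0.001, "twist": 0}
  ],
  "claw": 1
}}

```text
t: 24.28
eef_pos: [0.6158, 0.2121, 0.0526]
ee_rot: [-3.142, 0.0, -3.071]
force: [0.0, -0.6, 0.3]
width: 0.0868
gripper_force: 0.0
```

Emit:
{"api": "arm_command", "payload": {
  "commands": [
    {"tx": 0, "ty": 0, "tz": -0.04, "twist": 0},
    {"tx": 0, "ty": 0, "tz": -0.12, "twist": 0},
    {"tx": 0, "ty": 0, "tz": -0.25, "twist": 0},
    {"tx": 0, "ty": 0, "tz": -0.38, "twist": 0},
    {"tx": 0, "ty": 0, "tz": -0.44, "twist": 0},
    {"tx": 0, "ty": 0, "tz": -0.47, "twist": 0},
    {"tx": 0, "ty": 0, "tz": -0.48, "twist": 0},
    {"tx": 0, "ty": 0, "tz": -0.48, "twist": 0}
  ]
}}

```text
t: 24.95
eef_pos: [0.6156, 0.2121, 0.1728]
ee_rot: [3.141, 0.0, -3.071]
force: [0.0, 0.2, -0.1]
width: 0.0872
gripper_force: 0.0
```

Run:
```python
from plan import *
plan([(.60,.371,.17,-176),(.5475,.371,.17,-176),(.5475,.371,.004,-176)])
```

```text
t 24.95 at [ 6.156000e-01  2.121000e-01  1.728000e-01 -1.759522e+02]
[ 6.00e-01  3.71e-01  1.70e-01 -1.76e+02] -> tx 0.017 ty 0.638 tz 0.011 twist 0.000  len 160mm
[ 5.475e-01  3.710e-01  1.700e-01 -1.760e+02] -> tx 0.210 ty 0.015 tz 0.000 twist 0.000  len 53mm
[ 5.475e-01  3.710e-01  4.000e-03 -1.760e+02] -> tx -0.000 ty 0.000 tz 0.664 twist 0.000  len 166mm
```

Emit:
{"api": "arm_command", "payload": {
  "commands": [
    {"tx": 0.017, "ty": 0.1, "tz": 0, "twist": 0},
    {"tx": 0.017, "ty": 0.25, "tz": 0, "twist": 0},
    {"tx": 0.017, "ty": 0.4, "tz": 0, "twist": 0},
    {"tx": 0.017, "ty": 0.53, "tz": 0, "twist": 0},
    {"tx": 0.017, "ty": 0.61, "tz": 0, "twist": 0},
    {"tx": 0.017, "ty": 0.638, "tz": 0, "twist": 0},
    {"tx": 0.017, "ty": 0.638, "tz": 0, "twist": 0},
    {"tx": 0.017, "ty": 0.638, "tz": 0, "twist": 0}
  ]
}}

```text
t: 25.62
eef_pos: [0.5997, 0.3702, 0.1712]
ee_rot: [-3.14, -0.002, -3.07]
force: [-0.5, 0.3, -0.5]
width: 0.0876
gripper_force: 0.0
```

Run:
```python
from fit import *
from plan import *
grab_frame('wrist');w=fit('cap_dome','wrist',(.5475,.371));print(w)
grab_frame('scene');print(fit('tube_round','scene',(.616,.212),.008),fit('plate_round','scene',(.6155,.2125)))
grab_frame('top');print(fit('tube_round','top',(.616,.212),.008),fit('plate_round','top',(.6155,.2125)))
plan([(*(w[0] if w else (.5475,.371)),.005,-176)])
```

```text
([0.5467, 0.3701], np.float64(-0.8), np.float64(0.967))
([0.6149, 0.2132], np.float64(8.2), np.float64(0.946)) ([0.6153, 0.2135], np.float64(-5.2), np.float64(0.938))
([0.6185, 0.2109], np.float64(3.3), np.float64(0.908)) ([0.6175, 0.211], np.float64(3.6), np.float64(0.927))
t 26.02 at [ 6.005000e-01  3.702000e-01  1.729000e-01 -1.759899e+02]
[ 5.467e-01  3.701e-01  5.000e-03 -1.760e+02] -> tx 0.215 ty 0.015 tz 0.672 twist 0.000  len 176mm
```

Emit:
{"api": "arm_command", "payload": {
  "commands": [
    {"tx": 0.1, "ty": 0.008, "tz": 0, "twist": 0},
    {"tx": 0.215, "ty": 0.015, "tz": 0, "twist": 0},
    {"tx": 0.215, "ty": 0.015, "tz": 0.05, "twist": 0},
    {"tx": 0.215, "ty": 0.015, "tz": 0.13, "twist": 0},
    {"tx": 0.215, "ty": 0.015, "tz": 0.22, "twist": 0},
    {"tx": 0.215, "ty": 0.015, "tz": 0.31, "twist": 0},
    {"tx": 0.215, "ty": 0.015, "tz": 0.38, "twist": 0},
    {"tx": 0.215, "ty": 0.015, "tz": 0.4, "twist": 0}
  ]
}}

```text
t: 26.68
eef_pos: [0.545, 0.3694, 0.0696]
ee_rot: [-3.139, -0.003, -3.071]
force: [-0.6, -0.3, 0.4]
width: 0.0877
gripper_force: 0.0
```

Emit:
{"api": "arm_command", "payload": {
  "commands": [
    {"tx": 0, "ty": 0, "tz": 0.04, "twist": 0},
    {"tx": 0, "ty": 0, "tz": 0.1, "twist": 0},
    {"tx": 0, "ty": 0, "tz": 0.16, "twist": 0},
    {"tx": 0, "ty": 0, "tz": 0.21, "twist": 0},
    {"tx": 0, "ty": 0, "tz": 0.24, "twist": 0},
    {"tx": 0, "ty": 0, "tz": 0.26, "twist": 0},
    {"tx": 0, "ty": 0, "tz": 0.268, "twist": 0},
    {"tx": 0, "ty": 0, "tz": 0.268, "twist": 0}
  ]
}}

```text
t: 27.35
eef_pos: [0.5465, 0.3709, 0.0056]
ee_rot: [-3.142, 0.0, -3.071]
force: [-1.0, 0.2, -0.3]
width: 0.0876
gripper_force: 0.0
```

Emit:
{"api": "arm_command", "payload": {
  "commands": [
    {"tx": 0, "ty": 0, "tz": 0, "twist": 0},
    {"tx": 0, "ty": 0, "tz": 0, "twist": 0},
    {"tx": 0, "ty": 0, "tz": 0, "twist": 0},
    {"tx": 0, "ty": 0, "tz": 0, "twist": 0},
    {"tx": 0, "ty": 0, "tz": 0, "twist": 0},
    {"tx": 0, "ty": 0, "tz": 0, "twist": 0},
    {"tx": 0, "ty": 0, "tz": 0, "twist": 0},
    {"tx": 0, "ty": 0, "tz": 0, "twist": 0}
  ],
  "claw": 0
}}

```text
t: 28.02
eef_pos: [0.5464, 0.3707, 0.0057]
ee_rot: [-3.142, -0.0, -3.071]
force: [0.4, 0.2, 1.2]
width: 0.047
gripper_force: 30.0
```

Emit:
{"api": "arm_command", "payload": {
  "commands": [
    {"tx": 0, "ty": 0, "tz": -0.03, "twist": 0},
    {"tx": 0, "ty": 0, "tz": -0.1, "twist": 0},
    {"tx": 0, "ty": 0, "tz": -0.2, "twist": 0},
    {"tx": 0, "ty": 0, "tz": -0.32, "twist": 0},
    {"tx": 0, "ty": 0, "tz": -0.44, "twist": 0},
    {"tx": 0, "ty": 0, "tz": -0.54, "twist": 0},
    {"tx": 0, "ty": 0, "tz": -0.58, "twist": 0},
    {"tx": 0, "ty": 0, "tz": -0.6, "twist": 0}
  ]
}}

```text
t: 28.68
eef_pos: [0.5469, 0.3715, 0.158]
ee_rot: [3.139, 0.002, -3.071]
force: [-0.7, -0.0, -2.5]
width: 0.047
gripper_force: 30.0
```

Run:
```python
from plan import *
plan([(.616,.212,.155,-176),(.616,.212,.097,-176)])
```

```text
t 28.68 at [ 5.469000e-01  3.715000e-01  1.580000e-01 -1.759436e+02]
[ 6.16e-01  2.12e-01  1.55e-01 -1.76e+02] -> tx -0.231 ty -0.656 tz 0.012 twist 0.000  len 174mm
[ 6.16e-01  2.12e-01  9.70e-02 -1.76e+02] -> tx 0.000 ty 0.000 tz 0.232 twist 0.000  len 58mm
```

Emit:
{"api": "arm_command", "payload": {
  "commands": [
    {"tx": -0.04, "ty": -0.1, "tz": 0, "twist": 0},
    {"tx": -0.08, "ty": -0.22, "tz": 0, "twist": 0},
    {"tx": -0.12, "ty": -0.34, "tz": 0, "twist": 0},
    {"tx": -0.16, "ty": -0.46, "tz": 0, "twist": 0},
    {"tx": -0.2, "ty": -0.56, "tz": 0, "twist": 0},
    {"tx": -0.22, "ty": -0.63, "tz": 0, "twist": 0},
    {"tx": -0.231, "ty": -0.656, "tz": 0, "twist": 0},
    {"tx": -0.231, "ty": -0.656, "tz": 0, "twist": 0}
  ]
}}

```text
t: 29.35
eef_pos: [0.6154, 0.2094, 0.1539]
ee_rot: [-3.14, -0.002, -3.073]
force: [0.0, 0.6, -1.6]
width: 0.0471
gripper_force: 30.0
```

Emit:
{"api": "arm_command", "payload": {
  "commands": [
    {"tx": 0, "ty": 0, "tz": 0.03, "twist": 0},
    {"tx": 0, "ty": 0, "tz": 0.08, "twist": 0},
    {"tx": 0, "ty": 0, "tz": 0.13, "twist": 0},
    {"tx": 0, "ty": 0, "tz": 0.17, "twist": 0},
    {"tx": 0, "ty": 0, "tz": 0.2, "twist": 0},
    {"tx": 0, "ty": 0, "tz": 0.22, "twist": 0},
    {"tx": 0, "ty": 0, "tz": 0.22, "twist": 0},
    {"tx": 0, "ty": 0, "tz": 0.22, "twist": 0}
  ]
}}

```text
t: 30.02
eef_pos: [0.6155, 0.2116, 0.1004]
ee_rot: [-3.141, -0.0, -3.07]
force: [-0.1, 0.3, -1.1]
width: 0.047
gripper_force: 30.0
```

Run:
```python
from plan import *
plan([(.616,.212,.0935,-176)])
```

```text
t 30.02 at [ 6.155000e-01  2.116000e-01  1.004000e-01 -1.759144e+02]
[ 6.16e-01  2.12e-01  9.35e-02 -1.76e+02] -> tx -0.002 ty 0.001 tz 0.028 twist 0.000  len 7mm
```

Emit:
{"api": "arm_command", "payload": {
  "commands": [
    {"tx": -0.001, "ty": 0.001, "tz": 0.006, "twist": 0},
    {"tx": -0.001, "ty": 0.001, "tz": 0.012, "twist": 0},
    {"tx": -0.001, "ty": 0.001, "tz": 0.018, "twist": 0},
    {"tx": -0.001, "ty": 0.001, "tz": 0.022, "twist": 0},
    {"tx": -0.001, "ty": 0.001, "tz": 0.025, "twist": 0},
    {"tx": -0.001, "ty": 0.001, "tz": 0.028, "twist": 0},
    {"tx": -0.001, "ty": 0.001, "tz": 0.028, "twist": 0},
    {"tx": -0.001, "ty": 0.001, "tz": 0.028, "twist": 0}
  ]
}}

```text
t: 30.68
eef_pos: [0.616, 0.2116, 0.0937]
ee_rot: [3.142, 0.0, -3.071]
force: [1.1, 0.3, 0.2]
width: 0.0475
gripper_force: 30.0
```

Emit:
{"api": "arm_command", "payload": {
  "commands": [
    {"tx": 0, "ty": 0, "tz": 0.001, "twist": 0},
    {"tx": 0, "ty": 0, "tz": 0.002, "twist": 0},
    {"tx": 0, "ty": 0, "tz": 0.002, "twist": 0},
    {"tx": 0, "ty": 0, "tz": 0.002, "twist": 0},
    {"tx": 0, "ty": 0, "tz": 0.002, "twist": 0},
    {"tx": 0, "ty": 0, "tz": 0.002, "twist": 0},
    {"tx": 0, "ty": 0, "tz": 0.002, "twist": 0},
    {"tx": 0, "ty": 0, "tz": 0.002, "twist": 0}
  ]
}}

```text
t: 31.35
eef_pos: [0.6161, 0.2116, 0.0936]
ee_rot: [3.141, 0.001, -3.071]
force: [-2.3, -0.9, 5.3]
width: 0.0468
gripper_force: 30.0
```

Emit:
{"api": "arm_command", "payload": {
  "commands": [
    {"tx": 0, "ty": 0, "tz": 0, "twist": 0},
    {"tx": 0, "ty": 0, "tz": 0, "twist": 0},
    {"tx": 0, "ty": 0, "tz": 0, "twist": 0},
    {"tx": 0, "ty": 0, "tz": 0, "twist": 0},
    {"tx": 0, "ty": 0, "tz": 0, "twist": 0},
    {"tx": 0, "ty": 0, "tz": 0, "twist": 0},
    {"tx": 0, "ty": 0, "tz": 0, "twist": 0},
    {"tx": 0, "ty": 0, "tz": 0, "twist": 0}
  ],
  "claw": 1
}}

```text
t: 32.02
eef_pos: [0.6158, 0.2116, 0.093]
ee_rot: [3.142, -0.0, -3.071]
force: [0.0, 0.8, 0.3]
width: 0.0871
gripper_force: 0.0
```

Emit:
{"api": "arm_command", "payload": {
  "commands": [
    {"tx": 0, "ty": 0, "tz": -0.03, "twist": 0},
    {"tx": 0, "ty": 0, "tz": -0.08, "twist": 0},
    {"tx": 0, "ty": 0, "tz": -0.16, "twist": 0},
    {"tx": 0, "ty": 0, "tz": -0.26, "twist": 0},
    {"tx": 0, "ty": 0, "tz": -0.35, "twist": 0},
    {"tx": 0, "ty": 0, "tz": -0.39, "twist": 0},
    {"tx": 0, "ty": 0, "tz": -0.4, "twist": 0},
    {"tx": 0, "ty": 0, "tz": -0.4, "twist": 0}
  ]
}}

```text
t: 32.68
eef_pos: [0.616, 0.2118, 0.1938]
ee_rot: [3.141, 0.001, -3.071]
force: [-0.4, 0.7, -1.4]
width: 0.0872
gripper_force: 0.0
```

Run:
```python
from plan import *
plan([(.60,.0,.19,-176),(.585,-.2,.19,-140),(.585,-.34,.18,-119.2)])
```

```text
t 32.68 at [   0.616     0.2118    0.1938 -175.9491]
[   0.6     0.      0.19 -176.  ] -> tx 0.124 ty -0.840 tz 0.015 twist 0.000  len 212mm
[   0.585   -0.2      0.19  -140.   ] -> tx 0.116 ty -0.794 tz 0.000 twist -0.200  len 201mm
[   0.585   -0.34     0.18  -119.2  ] -> tx 0.360 ty -0.429 tz 0.040 twist -0.115  len 140mm
```

Emit:
{"api": "arm_command", "payload": {
  "commands": [
    {"tx": 0.124, "ty": -0.84, "tz": 0, "twist": 0},
    {"tx": 0.124, "ty": -0.84, "tz": 0, "twist": 0},
    {"tx": 0.124, "ty": -0.84, "tz": 0, "twist": 0},
    {"tx": 0.124, "ty": -0.84, "tz": 0, "twist": 0},
    {"tx": 0.124, "ty": -0.84, "tz": 0, "twist": 0},
    {"tx": 0.124, "ty": -0.84, "tz": 0, "twist": 0},
    {"tx": 0.124, "ty": -0.84, "tz": 0, "twist": 0},
    {"tx": 0.124, "ty": -0.84, "tz": 0, "twist": 0}
  ]
}}

```text
t: 33.35
eef_pos: [0.5992, -0.0005, 0.1919]
ee_rot: [-3.142, -0.002, -3.072]
force: [0.2, -0.5, 0.8]
width: 0.0878
gripper_force: 0.0
```

Emit:
{"api": "arm_command", "payload": {
  "commands": [
    {"tx": 0.116, "ty": -0.794, "tz": 0, "twist": -0.2},
    {"tx": 0.116, "ty": -0.794, "tz": 0, "twist": -0.2},
    {"tx": 0.116, "ty": -0.794, "tz": 0, "twist": -0.2},
    {"tx": 0.116, "ty": -0.794, "tz": 0, "twist": -0.2},
    {"tx": 0.116, "ty": -0.794, "tz": 0, "twist": -0.2},
    {"tx": 0.116, "ty": -0.794, "tz": 0, "twist": -0.2},
    {"tx": 0.116, "ty": -0.794, "tz": 0, "twist": -0.2},
    {"tx": 0.116, "ty": -0.794, "tz": 0, "twist": -0.2}
  ]
}}

```text
t: 34.02
eef_pos: [0.5851, -0.1992, 0.1922]
ee_rot: [3.141, -0.001, -2.444]
force: [1.5, -0.1, 0.9]
width: 0.0877
gripper_force: 0.0
```

Emit:
{"api": "arm_command", "payload": {
  "commands": [
    {"tx": 0.36, "ty": -0.429, "tz": 0, "twist": -0.115},
    {"tx": 0.36, "ty": -0.429, "tz": 0, "twist": -0.115},
    {"tx": 0.36, "ty": -0.429, "tz": 0, "twist": -0.115},
    {"tx": 0.36, "ty": -0.429, "tz": 0, "twist": -0.115},
    {"tx": 0.36, "ty": -0.429, "tz": 0.02, "twist": -0.115},
    {"tx": 0.36, "ty": -0.429, "tz": 0.04, "twist": -0.115},
    {"tx": 0.36, "ty": -0.429, "tz": 0.04, "twist": -0.115},
    {"tx": 0.36, "ty": -0.429, "tz": 0.04, "twist": -0.115}
  ]
}}

```text
t: 34.68
eef_pos: [0.5854, -0.3381, 0.1825]
ee_rot: [3.14, -0.0, -2.08]
force: [-0.4, 0.5, 0.4]
width: 0.0877
gripper_force: 0.0
```

Run:
```python
from fit import *
from plan import *
im=grab_frame('wrist');save(im,'w3');w=fit('cap_pyramid','wrist',(.5445,-.3597));print(w)
im=grab_frame('scene');save(im,'s4');print(fit('cap_dome','scene',(.616,.212),.088),fit('tube_square','scene',(.618,-.2366),.008))
plan([(.5445,-.3597,.005,-119.2)])
im=np.hstack([cv2.imread('pics/w3.png')[:260],cv2.imread('pics/s4.png')[100:360,230:510]])
cv2.imwrite('pics/q.png',im)
```

```text
([0.5435, -0.3597], np.float64(-30.3), np.float64(0.958))
([0.6166, 0.2116], np.float64(8.1), np.float64(0.931)) ([0.615, -0.2348], np.float64(11.9), np.float64(0.95))
t 34.93 at [   0.5854   -0.3394    0.1836 -119.1903]
[ 5.445e-01 -3.597e-01  5.000e-03 -1.192e+02] -> tx 0.151 ty 0.103 tz 0.714 twist 0.000  len 184mm
```

View pics/q.png

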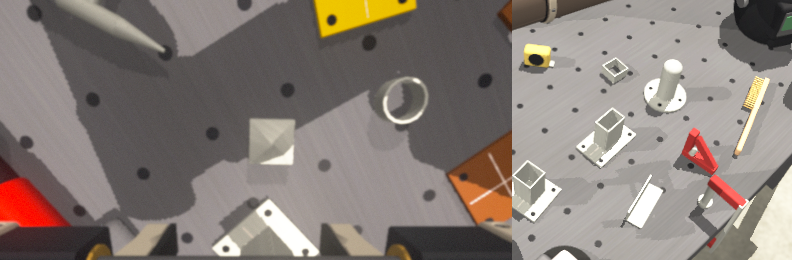

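The dome sits on the round tube at (671,68) in this view. The pyramid cap at (271,142) lies square to the gripper, so I'll grasp it.

Emit:
{"api": "arm_command", "payload": {
  "commands": [
    {"tx": 0.08, "ty": 0.05, "tz": 0, "twist": 0.003},
    {"tx": 0.152, "ty": 0.105, "tz": 0, "twist": 0.003},
    {"tx": 0.152, "ty": 0.105, "tz": 0.05, "twist": 0.003},
    {"tx": 0.152, "ty": 0.105, "tz": 0.13, "twist": 0.003},
    {"tx": 0.152, "ty": 0.105, "tz": 0.22, "twist": 0.003},
    {"tx": 0.152, "ty": 0.105, "tz": 0.31, "twist": 0.003},
    {"tx": 0.152, "ty": 0.105, "tz": 0.38, "twist": 0.003},
    {"tx": 0.152, "ty": 0.105, "tz": 0.4, "twist": 0.003}
  ]
}}

```text
t: 35.6
eef_pos: [0.542, -0.3595, 0.0802]
ee_rot: [3.138, -0.0, -2.091]
force: [-1.3, -0.3, 0.3]
width: 0.0879
gripper_force: 0.0
```

Emit:
{"api": "arm_command", "payload": {
  "commands": [
    {"tx": 0, "ty": 0, "tz": 0.05, "twist": 0},
    {"tx": 0, "ty": 0, "tz": 0.12, "twist": 0},
    {"tx": 0, "ty": 0, "tz": 0.19, "twist": 0},
    {"tx": 0, "ty": 0, "tz": 0.25, "twist": 0},
    {"tx": 0, "ty": 0, "tz": 0.28, "twist": 0},
    {"tx": 0, "ty": 0, "tz": 0.3, "twist": 0},
    {"tx": 0, "ty": 0, "tz": 0.312, "twist": 0},
    {"tx": 0, "ty": 0, "tz": 0.312, "twist": 0}
  ]
}}

```text
t: 36.27
eef_pos: [0.5438, -0.3606, 0.0052]
ee_rot: [-3.141, -0.0, -2.09]
force: [0.2, 0.5, -0.8]
width: 0.0878
gripper_force: 0.0
```

Emit:
{"api": "arm_command", "payload": {
  "commands": [
    {"tx": 0, "ty": 0, "tz": 0, "twist": 0},
    {"tx": 0, "ty": 0, "tz": 0, "twist": 0},
    {"tx": 0, "ty": 0, "tz": 0, "twist": 0},
    {"tx": 0, "ty": 0, "tz": 0, "twist": 0},
    {"tx": 0, "ty": 0, "tz": 0, "twist": 0},
    {"tx": 0, "ty": 0, "tz": 0, "twist": 0},
    {"tx": 0, "ty": 0, "tz": 0, "twist": 0},
    {"tx": 0, "ty": 0, "tz": 0, "twist": 0}
  ],
  "claw": 0
}}

```text
t: 36.93
eef_pos: [0.5438, -0.3606, 0.0056]
ee_rot: [-3.141, -0.0, -2.09]
force: [-0.5, 1.1, 5.9]
width: 0.0626
gripper_force: 30.0
```

Emit:
{"api": "arm_command", "payload": {
  "commands": [
    {"tx": 0, "ty": 0, "tz": -0.03, "twist": 0},
    {"tx": 0, "ty": 0, "tz": -0.1, "twist": 0},
    {"tx": 0, "ty": 0, "tz": -0.2, "twist": 0},
    {"tx": 0, "ty": 0, "tz": -0.32, "twist": 0},
    {"tx": 0, "ty": 0, "tz": -0.44, "twist": 0},
    {"tx": 0, "ty": 0, "tz": -0.54, "twist": 0},
    {"tx": 0, "ty": 0, "tz": -0.58, "twist": 0},
    {"tx": 0, "ty": 0, "tz": -0.6, "twist": 0}
  ]
}}

```text
t: 37.6
eef_pos: [0.5443, -0.3608, 0.1574]
ee_rot: [-3.138, 0.001, -2.091]
force: [0.2, 0.6, -2.2]
width: 0.0628
gripper_force: 30.0
```

Run:
```python
from plan import *
plan([(.6175,-.2365,.155,-76.7),(.6175,-.2365,.1,-76.7)])
```

```text
t 37.6 at [   0.5443   -0.3608    0.1574 -119.7833]
[  0.6175  -0.2365   0.155  -76.7   ] -> tx -0.577 ty -0.007 tz 0.010 twist -0.239  len 144mm
[  0.6175  -0.2365   0.1    -76.7   ] -> tx 0.000 ty 0.000 tz 0.220 twist -0.000  len 55mm
```

The width reads 63 mm, not 50 mm, so something is off with this grasp. I'll look.

Run:
```python
from h import *
a=grab_frame('scene')[180:360,90:330];b=grab_frame('wrist')
a=cv2.resize(a,None,fx=2,fy=2,interpolation=cv2.INTER_CUBIC)
b=b[24:384,180:490] if False else cv2.resize(b,(480,360))[:, 140:440]
save(np.hstack([a,b]),'g1'); print(get_state()['width'],calibration('wrist')['extrinsics'][:3,3])
```

```text
0.0627378679134533 [ 0.50515481 -0.42619036  0.31330484]
```

View pics/g1.png

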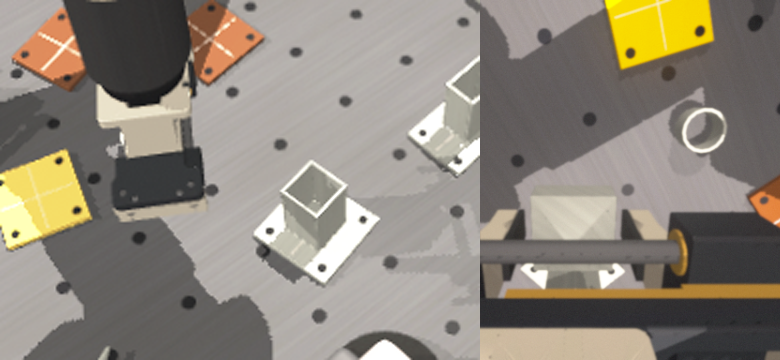

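The cap is held and lifted. An enlarged view should show how it sits between the pads.

Run:
```python
from fit import *
b=np.ascontiguousarray(grab_frame('wrist'));c=calibration('wrist');s=get_state()
big=cv2.resize(b[160:300,150:350],None,fx=4,fy=4,interpolation=cv2.INTER_CUBIC)
# overlay: expected cap at TCP, bottom = tcp z - .0056
ca=np.deg2rad(np.rad2deg(s['ee_rot'][2])+90);P=M['cap_pyramid']@R.from_euler('z',ca).as_matrix().T+[s['eef_pos'][0],s['eef_pos'][1],s['eef_pos'][2]-.0056]
for p in P:
    q=(proj(p,c)-[150,160]+.5)*4;cv2.circle(big,tuple(int(v) for v in q),4,(255,0,0),2)
save(big,'g2')
print(fit('cap_pyramid','wrist',tuple(s['eef_pos'][:2]),s['eef_pos'][2]-.0056),s['ee_rot'],s['eef_pos'])
```

```text
([0.5428, -0.3588], np.float64(-29.9), np.float64(0.982)) [ 3.14007337e+00  2.20716784e-04 -2.09101503e+00] [ 0.54291364 -0.36011342  0.15391326]
```

View pics/g2.png

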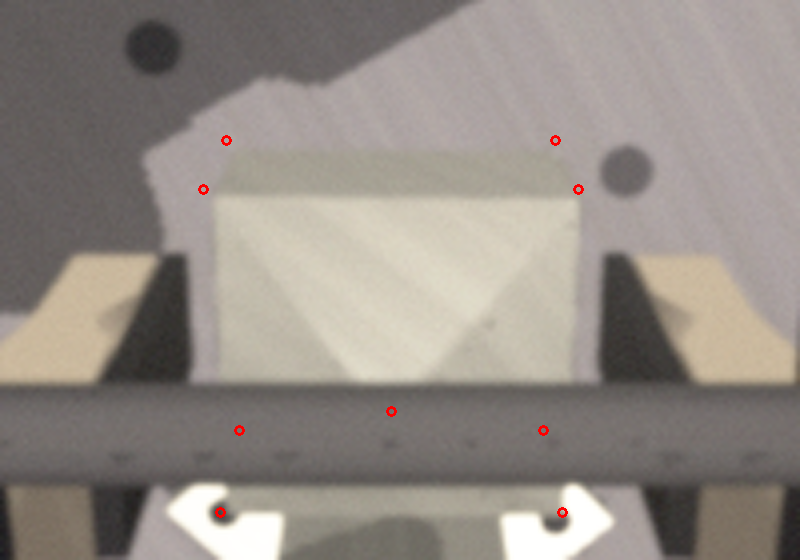

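The cap hangs level and aligned with the gripper (fit yaw −29.9°, within 1 mm of the TCP). It looks a few mm lower than expected. It is held, so I'll carry on gently and feel for contact from higher up.

Run:
```python
from plan import *
plan([(.6175,-.2363,.155,-76.9),(.6175,-.2363,.110,-76.9)])
```

```text
t 37.8 at [   0.5426   -0.36      0.1533 -119.8064]
[  0.6175  -0.2363   0.155  -76.9   ] -> tx -0.578 ty -0.014 tz -0.007 twist -0.238  len 145mm
[  0.6175  -0.2363   0.11   -76.9   ] -> tx -0.000 ty -0.000 tz 0.180 twist -0.000  len 45mm
```

Emit:
{"api": "arm_command", "payload": {
  "commands": [
    {"tx": -0.05, "ty": 0, "tz": 0, "twist": -0.02},
    {"tx": -0.12, "ty": 0, "tz": 0, "twist": -0.05},
    {"tx": -0.2, "ty": 0, "tz": 0, "twist": -0.08},
    {"tx": -0.29, "ty": -0.01, "tz": 0, "twist": -0.11},
    {"tx": -0.38, "ty": -0.01, "tz": 0, "twist": -0.14},
    {"tx": -0.46, "ty": -0.014, "tz": 0, "twist": -0.17},
    {"tx": -0.53, "ty": -0.014, "tz": 0, "twist": -0.2},
    {"tx": -0.578, "ty": -0.014, "tz": 0, "twist": -0.238}
  ]
}}

```text
t: 38.47
eef_pos: [0.6182, -0.2351, 0.1527]
ee_rot: [3.139, 0.001, -1.338]
force: [0.0, 0.6, -1.6]
width: 0.0628
gripper_force: 30.0
```

Run:
```python
from fit import *
from plan import *
b=np.ascontiguousarray(grab_frame('wrist'));c=calibration('wrist');s=get_state()
f=fit('cap_pyramid','wrist',tuple(s['eef_pos'][:2]),s['eef_pos'][2]-.0056)
f2=fit('cap_pyramid','wrist',tuple(s['eef_pos'][:2]),s['eef_pos'][2]-.0110)
print(f,f2)
print(fit('tube_square','wrist',(.6175,-.2363),.008))
grab_frame('scene')
for b in (.0056,.011): print(fit('cap_pyramid','scene',tuple(s['eef_pos'][:2]),s['eef_pos'][2]-b))
plan([(.6175,-.2363,.110,-76.9)])
```

```text
([0.6188, -0.2327], np.float64(13.8), np.float64(0.981)) ([0.6178, -0.2315], np.float64(12.5), np.float64(0.927))
([0.6199, -0.2557], np.float64(44.4), np.float64(0.56))
([0.6148, -0.2445], np.float64(54.1), np.float64(0.719))
([0.6112, -0.2418], np.float64(-35.5), np.float64(0.722))
t 38.82 at [  0.6177  -0.2373   0.1543 -77.072 ]
[  0.6175  -0.2363   0.11   -76.9   ] -> tx -0.004 ty -0.000 tz 0.177 twist -0.001  len 44mm
```

Emit:
{"api": "arm_command", "payload": {
  "commands": [
    {"tx": 0.002, "ty": 0, "tz": 0.03, "twist": -0.001},
    {"tx": 0.002, "ty": 0, "tz": 0.07, "twist": -0.001},
    {"tx": 0.002, "ty": 0, "tz": 0.11, "twist": -0.001},
    {"tx": 0.002, "ty": 0, "tz": 0.14, "twist": -0.001},
    {"tx": 0.002, "ty": 0, "tz": 0.16, "twist": -0.001},
    {"tx": 0.002, "ty": 0, "tz": 0.177, "twist": -0.001},
    {"tx": 0.002, "ty": 0, "tz": 0.177, "twist": -0.001},
    {"tx": 0.002, "ty": 0, "tz": 0.177, "twist": -0.001}
  ]
}}

```text
t: 39.48
eef_pos: [0.6185, -0.2373, 0.1107]
ee_rot: [3.141, -0.0, -1.34]
force: [-0.1, 0.1, -0.9]
width: 0.0627
gripper_force: 30.0
```

Emit:
{"api": "arm_command", "payload": {
  "commands": [
    {"tx": 0, "ty": 0, "tz": 0.005, "twist": 0},
    {"tx": 0, "ty": 0, "tz": 0.01, "twist": 0},
    {"tx": 0, "ty": 0, "tz": 0.015, "twist": 0},
    {"tx": 0, "ty": 0, "tz": 0.02, "twist": 0},
    {"tx": 0, "ty": 0, "tz": 0.025, "twist": 0},
    {"tx": 0, "ty": 0, "tz": 0.028, "twist": 0},
    {"tx": 0, "ty": 0, "tz": 0.028, "twist": 0},
    {"tx": 0, "ty": 0, "tz": 0.028, "twist": 0}
  ]
}}

```text
t: 40.15
eef_pos: [0.6184, -0.2373, 0.1038]
ee_rot: [3.141, 0.0, -1.34]
force: [0.3, -0.7, -1.0]
width: 0.0625
gripper_force: 30.0
```

Emit:
{"api": "arm_command", "payload": {
  "commands": [
    {"tx": 0, "ty": 0, "tz": 0.004, "twist": 0},
    {"tx": 0, "ty": 0, "tz": 0.008, "twist": 0},
    {"tx": 0, "ty": 0, "tz": 0.012, "twist": 0},
    {"tx": 0, "ty": 0, "tz": 0.016, "twist": 0},
    {"tx": 0, "ty": 0, "tz": 0.02, "twist": 0},
    {"tx": 0, "ty": 0, "tz": 0.024, "twist": 0},
    {"tx": 0, "ty": 0, "tz": 0.024, "twist": 0},
    {"tx": 0, "ty": 0, "tz": 0.024, "twist": 0}
  ]
}}

```text
t: 40.82
eef_pos: [0.6184, -0.2373, 0.0977]
ee_rot: [3.141, 0.0, -1.34]
force: [-0.1, -0.2, -0.7]
width: 0.0626
gripper_force: 30.0
```

Run:
```python
from fit import *
a=grab_frame('scene')[170:330,180:320];b=grab_frame('top')[90:170,280:380]
save(np.hstack([cv2.resize(a,(490,560),interpolation=cv2.INTER_CUBIC),cv2.resize(b,(300,560) if 0 else (300,240),interpolation=cv2.INTER_CUBIC).repeat(1,0) if 0 else cv2.copyMakeBorder(cv2.resize(b,(300,240)),0,320,0,0,0)]),'g3')
```

```text
(no output)
```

View pics/g3.png

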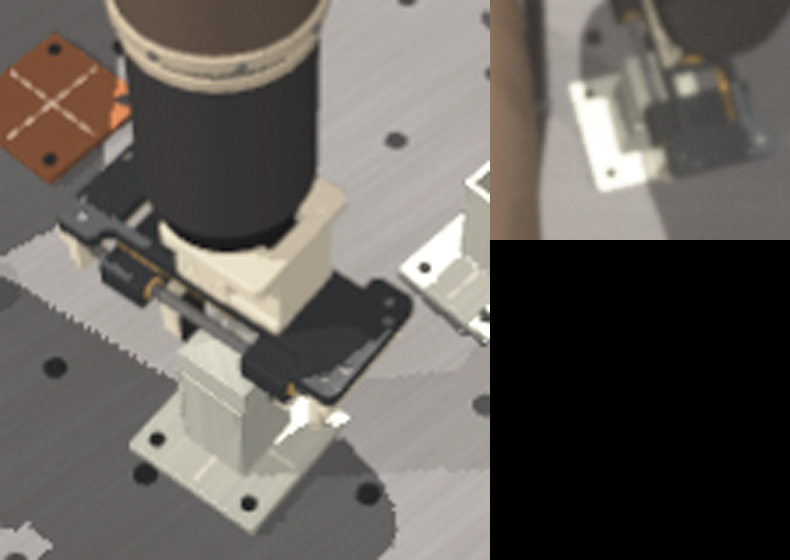

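The cap hovers just above the square tube at (215,385), aligned, with a few mm of gap. I'll seat it.

Emit:
{"api": "arm_command", "payload": {
  "commands": [
    {"tx": 0, "ty": 0, "tz": 0.003, "twist": 0},
    {"tx": 0, "ty": 0, "tz": 0.006, "twist": 0},
    {"tx": 0, "ty": 0, "tz": 0.009, "twist": 0},
    {"tx": 0, "ty": 0, "tz": 0.012, "twist": 0},
    {"tx": 0, "ty": 0, "tz": 0.015, "twist": 0},
    {"tx": 0, "ty": 0, "tz": 0.017, "twist": 0},
    {"tx": 0, "ty": 0, "tz": 0.017, "twist": 0},
    {"tx": 0, "ty": 0, "tz": 0.017, "twist": 0}
  ]
}}

```text
t: 41.58
eef_pos: [0.6185, -0.2373, 0.0938]
ee_rot: [-3.141, -0.0, -1.34]
force: [-1.1, 0.0, 1.9]
width: 0.0626
gripper_force: 30.0
```

Contact at the expected height. Release and rise.

Emit:
{"api": "arm_command", "payload": {
  "commands": [
    {"tx": 0, "ty": 0, "tz": 0, "twist": 0},
    {"tx": 0, "ty": 0, "tz": 0, "twist": 0},
    {"tx": 0, "ty": 0, "tz": 0, "twist": 0},
    {"tx": 0, "ty": 0, "tz": 0, "twist": 0},
    {"tx": 0, "ty": 0, "tz": 0, "twist": 0},
    {"tx": 0, "ty": 0, "tz": 0, "twist": 0},
    {"tx": 0, "ty": 0, "tz": 0, "twist": 0},
    {"tx": 0, "ty": 0, "tz": 0, "twist": 0}
  ],
  "claw": 1
}}

```text
t: 42.25
eef_pos: [0.6185, -0.2373, 0.0936]
ee_rot: [-3.142, -0.0, -1.34]
force: [1.0, 0.1, 0.2]
width: 0.0876
gripper_force: 0.0
```

Emit:
{"api": "arm_command", "payload": {
  "commands": [
    {"tx": 0, "ty": 0, "tz": -0.03, "twist": 0},
    {"tx": 0, "ty": 0, "tz": -0.08, "twist": 0},
    {"tx": 0, "ty": 0, "tz": -0.16, "twist": 0},
    {"tx": 0, "ty": 0, "tz": -0.26, "twist": 0},
    {"tx": 0, "ty": 0, "tz": -0.35, "twist": 0},
    {"tx": 0, "ty": 0, "tz": -0.45, "twist": 0},
    {"tx": 0, "ty": 0, "tz": -0.5, "twist": 0},
    {"tx": 0, "ty": 0, "tz": -0.5, "twist": 0}
  ]
}}

```text
t: 42.92
eef_pos: [0.6204, -0.238, 0.2244]
ee_rot: [-3.135, -0.004, -1.339]
force: [0.1, 0.2, 0.1]
width: 0.0875
gripper_force: 0.0
```

Emit:
{"api": "arm_command", "payload": {
  "commands": [
    {"tx": 0.6, "ty": -0.4, "tz": 0, "twist": 0},
    {"tx": 0.6, "ty": -0.4, "tz": 0, "twist": 0},
    {"tx": 0.6, "ty": -0.4, "tz": 0, "twist": 0},
    {"tx": 0.6, "ty": -0.4, "tz": 0, "twist": 0},
    {"tx": 0.6, "ty": -0.4, "tz": 0, "twist": 0},
    {"tx": 0.6, "ty": -0.4, "tz": 0, "twist": 0},
    {"tx": 0.6, "ty": -0.4, "tz": 0, "twist": 0},
    {"tx": 0.6, "ty": -0.4, "tz": 0, "twist": 0}
  ]
}}

```text
t: 43.58
eef_pos: [0.7497, -0.3601, 0.2187]
ee_rot: [3.141, 0.0, -1.34]
force: [0.4, -0.4, 0.3]
width: 0.0877
gripper_force: 0.0
```

Run:
```python
from fit import *
ims=[]
for cam in ['top','scene']:
    im=grab_frame(cam);ims.append(im)
    print(cam,'pyr',fit('cap_pyramid',cam,(.618,-.2365),.088),'tsq',fit('tube_square',cam,(.618,-.2366),.008),'dome',fit('cap_dome',cam,(.616,.212),.088),'tob',fit('tube_oblong',cam,(.622,-.005),.008),'tr',fit('tube_round',cam,(.616,.212),.008))
save(np.hstack([cv2.resize(ims[0][90:200,130:380],(400,352)) if 0 else cv2.resize(ims[0][100:220,100:390],None,fx=1.2,fy=1.2),cv2.resize(ims[1][110:330,200:420],None,fx=2,fy=2,interpolation=cv2.INTER_CUBIC)[:144]*0])if 0 else cv2.resize(ims[1][110:330,190:420],None,fx=2.7,fy=2.7,interpolation=cv2.INTER_CUBIC),'f1')
s=get_state();print(s['eef_pos'],s['t'])
```

```text
top pyr None tsq None dome None tob ([0.6152, 0.006], np.float64(-82.7), np.float64(0.165)) tr None
scene pyr None tsq None dome ([0.6148, 0.213], np.float64(8.9), np.float64(0.943)) tob ([0.6191, -0.0025], np.float64(4.9), np.float64(0.952)) tr ([0.6174, 0.2094], np.float64(6.2), np.float64(0.678))
[ 0.75011994 -0.36032744  0.2186131 ] 44.1833
```

View pics/f1.png

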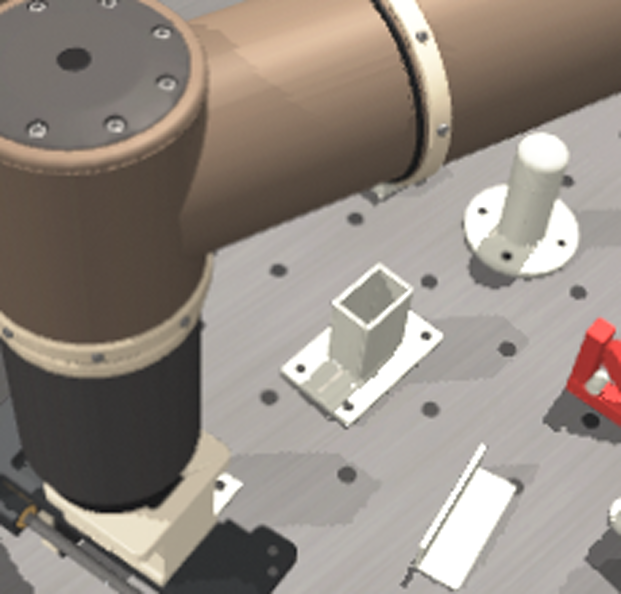

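Round and oblong posts look right: dome at (543,155), oblong tube at (370,320). The arm hides the square post, so I'll draw it back and check.

Emit:
{"api": "arm_command", "payload": {
  "commands": [
    {"tx": 0.5, "ty": 0.95, "tz": 0, "twist": 0},
    {"tx": 0.5, "ty": 0.95, "tz": 0, "twist": 0},
    {"tx": 0.5, "ty": 0.95, "tz": 0, "twist": 0},
    {"tx": 0.5, "ty": 0.95, "tz": 0, "twist": 0},
    {"tx": 0.5, "ty": 0.95, "tz": 0, "twist": 0},
    {"tx": 0.5, "ty": 0.95, "tz": 0, "twist": 0},
    {"tx": 0.5, "ty": 0.95, "tz": 0, "twist": 0},
    {"tx": 0.5, "ty": 0.95, "tz": 0, "twist": 0}
  ]
}}

```text
t: 44.85
eef_pos: [0.5437, -0.5398, 0.2191]
ee_rot: [3.141, -0.0, -1.344]
force: [0.4, 0.1, -0.1]
width: 0.0876
gripper_force: 0.0
```

Run:
```python
from fit import *
ims={}
for cam in ['top','scene']:
    ims[cam]=grab_frame(cam)
    print(cam,'pyr',fit('cap_pyramid',cam,(.618,-.2365),.088),'tsq',fit('tube_square',cam,(.618,-.2366),.008),'dome',fit('cap_dome',cam,(.616,.212),.088),'plates',fit('plate_square',cam,(.618,-.2366)))
a=cv2.resize(ims['scene'][190:340,180:330],(450,450),interpolation=cv2.INTER_CUBIC);b=cv2.resize(ims['top'][95:170,290:365],(450,450),interpolation=cv2.INTER_CUBIC)[:,:340]
save(np.hstack([a,b]),'f2')
```

```text
top pyr ([0.62, -0.2375], np.float64(11.9), np.float64(0.865)) tsq ([0.6084, -0.234], np.float64(18.3), np.float64(0.638)) dome ([0.6191, 0.212], np.float64(7.4), np.float64(0.9)) plates ([0.6167, -0.2359], np.float64(13.9), np.float64(0.803))
scene pyr ([0.6186, -0.2345], np.float64(12.3), np.float64(0.945)) tsq ([0.62, -0.2397], np.float64(10.6), np.float64(0.683)) dome ([0.6152, 0.2131], np.float64(7.7), np.float64(0.905)) plates ([0.6172, -0.2371], np.float64(14.0), np.float64(0.822))
```

View pics/f2.png

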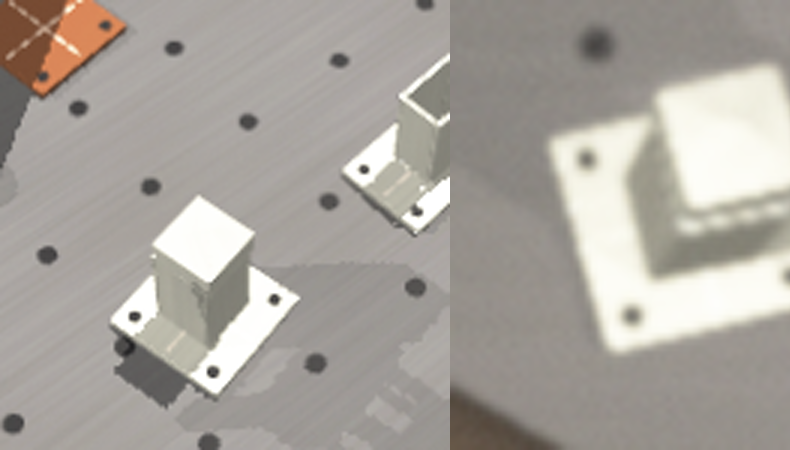

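The pyramid cap sits flat and aligned on the square tube at (203,240). Compared with the earlier fits, its offset is only 1–4 mm, within tolerance. Handing in.

```bash
python3 -c "
from station import *
print(job_done())"
```

```text
the job is handed in; nothing more can be done
None
```

The job is handed in at about 45 s of the 112 s; by the camera fits all three tubes stand centred on their plates, both caps are seated (pyramid about 1–4 mm off centre, gripped at an unexplained 63 mm opening), and the offcuts were left alone, but no verdict came back.

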